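# Change the picture block and load border strips on the proof press

### The arm

A 7-joint arm with a two-finger parallel gripper is mounted at the origin on the work surface. World frame = base frame: x ahead of the robot, y to its left, z up, the work surface at z = 0. Lengths are in mm, angles in rad, forces in N, time in s.
With the tool pointing down it reaches from about 400 to 925 mm from the base axis. Payload 5.6 kg.
Tool frame: the origin (TCP) lies midway between the tips of the shut fingers; the grasp point (between the pads) lies 19 mm behind it; z points along the fingers, x is the direction in which the jaws open and shut, and the axes are right-handed (so a half turn about z gives the same grasp; the last joint's range is limited). The gripper opens to 85 mm and grips with 20 to 120 N. Pads are 22 mm wide; open, the fingers measure 114 mm over their backs; the gripper's body (76 mm by 85 mm) begins 54 mm behind the grasp point. The pads swing forward as they close: fully open they stand 13 mm farther back than shut.
Start: joints at [-1.16, 0.468, -0.012, 1.603, 0.006, 1.071, -0.056], TCP at [284.989, 584.2, 231.29] pointing down, gripper open.
Joint ranges: [-2.53, 2.53], [-0.31, 2.02], [-1.57, 1.55], [0.28, 2.44], [-1.29, 4.43], [0.15, 1.84], [-2.92, 2.92]. Speed limits (rad/s): [2.57, 2.57, 3.14, 3.14, 3.14, 3.14, 3.14].

### API

Orientations are given as [roll, pitch, yaw] about the fixed x, y, z axes, in that order (R = Rz(yaw) Ry(pitch) Rx(roll)).
In Python, from rig import observe, read_camera, hand_in, find_in gives the robot as it stands.
- The arm moves only by the tool carry_out, never from a script. Its argument "series" is a list of rows, each a list of 5 numbers: the shift along the tool's x, y, z in mm, then the turn about the tool's z in rad, then the gripper's target within -1 to 1 (fully open at 1, half-way at 0, shut at -1). In form: [[dx, dy, dz, roll, fingers], ...]. A call has 1 to 5 rows; each row shifts and turns the commanded pose from where the row before left it, along the tool's axes as they then stand; what a row does not reach is not made up. A row lasts 1/12 s, in which the tool goes at most 41.7 mm and 7.16 degrees, less where a joint would pass 70% of its speed; a pose out of reach is approached as far as the arm can. A call is refused whole if a number of a shift passes 41.7 or a number of a turn 0.125, either way. A call with a gripper value outside its range is refused whole. The fingers move at their own pace and stop on an object; "force" is the grip in N (left out, the last holds). Time passes only in rows, so rows that do not move let the fingers close. It gives the time, the measured TCP pose, the force and the opening at its end, in the units of the state.
- observe(): the state, without advancing time (a new reading comes with each control period).
- read_camera(name): name is "scene" or "side" or "wrist"; returns a dict with "frame" (400x640x3 uint8, blue, green, red), "range_z" (400x640 float32, mm along the optical axis (not along the pixel's ray), 0 where there is no reading), "fx", "fy", "cx", "cy" (pixels), "rvec" (rotation vector, rad) and "tvec" (3), from world to camera coordinates, as OpenCV has them. Camera axes: x right, y down, z forward; pixel columns grow to the right and rows downward; lengths in mm; the calibration is good to about 2 mm. A picture is of the moment at which its call begins.
- hand_in(): hands the job in, once; it reports no verdict.
Trained networks look in a picture, given as the dict that the camera call returned (one of the last four; its "shot" number tells which), for a name from the list of things; names that differ only in an ending like _2 or _b are one class to them, and where a whole thing is asked for, a point or a joint stands for the part that bears it (a point fixed in the world has none). Each returns a list of dicts, best first, with "confidence" (0 to 1); they miss things now and then, are a little off and sometimes report something else, mostly with a low value. They report only what shows in the picture. A call takes as long as a camera call. They do not tell look-alikes from the thing itself.
- find_in(picture, target): "centre" ([row, column] in pixels, amid what is visible of it).
The state is a dict: "time": time; "joint_pos": joint angles; "joint_vel": joint speeds; "effort": joint torques, N m; "position": TCP position; "ee_rot": TCP orientation; "contact_force": force on the tool from outside, world axes, zero at the start; "wrist_torque": the same for the moment, N m; "finger_gap": finger opening in mm.
Only numpy, scipy, OpenCV 4.12 (cv2) and the standard library are available. Lean on these libraries where they do the work, as an engineer would, in place of code of your own. Each camera call takes 0.05 s, during which the arm holds its last target.

### The job

Change over the small proof press: draw the hold-down rail fully back, take the leaf block out of the wide bay and lay it on the sloping wooden rest, then hook the butterfly block's steel tongue under the brass lip in its place and lower it flat, and load every border strip lying on the table into a channel of its own (any channel), face up, pressing back the spring follower until the strip lies flat on the bed behind the near stop. When all are in, slide the rail fully home over their ends; leave the bottles, scrapers and ink roller where they are.

Things in the scene. Friction and masses are not known exactly. Their poses are not given: they have to be found in the camera images.
- bed: bed of a small proof press, fixed: dark iron slab 362 x 321 mm, its surface 40 mm above the table; origin at table level, mid-way along the channels. x runs along the channels from the near stop (rail side) to the far end (followers, lip), y to the left, z up. Side bearers stand 23 mm above the surface. The parked black cylinder, 135 mm above the table, begins 155 mm beyond the origin
- channel1 (a point): channel 1 of 4 for strips: point on the bed surface under the centre of a loaded strip; x runs along it to the far end. 60 mm before this point is the face of the near stop, a wall 10 mm high and 10 mm thick across the whole bed. Guide ribs 8 mm high, 22 mm apart, stand only from 60 to 30 mm before and 44 to 62 mm beyond this point; the fingers have room between. Its follower is at the far end
- channel2 (a point): the same point of channel 2, 46 mm to the right of channel 1 and 21.5 mm to the right of the bed's x axis
- channel3 (a point): the same point of channel 3, 92 mm to the right of channel 1 and 67.5 mm to the right of the bed's x axis
- channel4 (a point): the same point of channel 4, 138 mm to the right of channel 1 and 113.5 mm to the right of the bed's x axis
- follower1_face (a point): middle of the front face of channel 1's brass spring follower when the channel is empty (a fixed mark, 48 mm beyond the channel's point), 18 mm wide and reaching 24 mm above the bed. The gap to the stop is then 108 mm; a loaded 120 mm strip holds the follower back by 12 mm; it can go back 30 mm, with 4 N at first, 6 N at 15 mm. The followers of the other channels are alike
- bay (a point): the wide bay for the picture block, 67 mm left of channel 1: point on the bed surface under the centre of the seated block, 66.5 mm beyond the stop's face; x runs to the far end. It is 62 mm wide between ribs 8 mm high, placed along x as those of the channels. At its far end is the brass lip, with a back wall; from that wall to the stop it is 133 mm, 3 mm more than the block
- lip_edge (a point): middle of the lower near edge of the fixed brass lip, 8 mm above the bed surface: the lip is 6 mm thick and overhangs the bay by 9 mm in front of its back wall. A block's tongue goes beneath it with the near end raised (by 6 to 20 degrees), then the near end is let down behind the stop
- butterfly_center (a point): centre of the butterfly block, 11.5 mm above its underside: wood with a mauve butterfly face, 130 x 58 x 23 mm in all, 0.15 to 0.29 kg. x points to the tongue, a 3 mm thick steel sole that sticks out 10 mm at the bottom of that end (wood ends 55 mm from here, tongue 65 mm); z out of the face. The other end has a shoulder 12 mm long, 16 mm high, for the rail. Grip it across its 58 mm
- strip1_center (a point): centre of a border strip, 11.5 mm above its underside: pale wooden bar 120 x 18 x 23 mm, dark blue face with pale diamonds, long axis x, z out of the face, 45 g; both ends alike, with a shoulder 12 mm long and 16 mm high. Lies on the table face up. The follower's grip can hold a strip up off the bed: press it down before letting go. None when absent
- strip2_center (a point): centre of a border strip, 11.5 mm above its underside: pale wooden bar 120 x 18 x 23 mm, dark blue face with pale diamonds, long axis x, z out of the face, 45 g; both ends alike, with a shoulder 12 mm long and 16 mm high. Lies on the table face up. The follower's grip can hold a strip up off the bed: press it down before letting go. None when absent
- strip3_center (a point): centre of a border strip, 11.5 mm above its underside: pale wooden bar 120 x 18 x 23 mm, dark blue face with pale diamonds, long axis x, z out of the face, 45 g; both ends alike, with a shoulder 12 mm long and 16 mm high. Lies on the table face up. The follower's grip can hold a strip up off the bed: press it down before letting go. None when absent
- strip4_center (a point): centre of a border strip, 11.5 mm above its underside: pale wooden bar 120 x 18 x 23 mm, dark blue face with pale diamonds, long axis x, z out of the face, 45 g; both ends alike, with a shoulder 12 mm long and 16 mm high. Lies on the table face up. The follower's grip can hold a strip up off the bed: press it down before letting go. None when absent
- leaf_center (a point): centre of the leaf block, 11.5 mm above its underside: like the butterfly block in every size and with the same tongue and axes, but with a green face with a leaf; starts seated in the bay, its tongue under the lip (to take it out, raise its near end first, then draw it out from under the lip)
- rest_seat (a point): middle of the sloping top of the low wooden block rest, on the right, fixed, 42 mm above the table: a board 160 x 85 mm that rises at 0.30 rad (17 degrees) away from the robot; x points up the slope, z square out of it. A ledge 12 mm high stands across its low end, its face 68 mm down the slope from this point. A block lies on it lengthwise, face up
- rail (a joint): travel of the steel hold-down rail across the near end, m: 0 = home, its edge 9 mm over the near shoulders of block and strips (underside 19.5 mm above the bed surface); grows as it is drawn back along the bed's -x, to 0.036 = fully back. Stays where it is left (2.5 N of friction)
- rail_grip (a point): grip point on the red upright handle in the middle of the rail, 46 mm above the bed surface: 24 mm wide across the bed (y), 14 mm thick along it (x), rising from 23 to 64 mm above the bed surface
- bottle1: paint bottle, sage green, white cap, 45 mm across, 120 mm high, loose; origin at the centre of its foot; leave alone
- bottle2: paint bottle, teal, same size; leave alone
- bottle3: paint bottle, sage green, same size; leave alone
- scraper1: red plastic scraper, 100 x 75 x 8 mm with an arched handle to 41 mm high, loose; origin under its centre; leave alone
- scraper2: another red scraper, the same; leave alone
- brayer: ink roller: cream roller 36 mm across and 100 mm long with a dark red handle that reaches 177 mm along its -x; origin under the roller's middle; leave alone
Things that resemble listed ones, but are neither listed nor needed, are in the scene too. What is shaped like the part that bears leaf_center but blue or purple is not meant.

How it is judged:
By the outcome, as a careful person would: the job done as asked, in the order asked, and still so for the second after the job is handed in, with the robot touching nothing.
Of strip1, strip2, strip3, strip4 only 2 to 4 are there at a start; the rules pass over those that are not, and their reading is None.
At some moment in a run one of butterfly, strip1, strip2, strip3, strip4 may be knocked a few centimetres aside while the robot is not near it.
It also fails if it takes over 210 s, if anything falls off the work surface, if the arm or the gripper's body presses on something with over 40 N, if the wrist force passes 120 N, or if a joint passes its speed limit or range.

## Working session

There is one attempt and no reset: what is moved stays moved. The work goes in short steps, Python scripts to look and compute and a tool call to move; the robot and the scene stay as the last step left them, time stands still between calls to the robot, and variables do not carry over. Pictures are saved under pics/ and viewed, and the job is handed in when it is done.

Besides the shell and the picture viewer there is one more tool, called after "Emit:" as name(argument=value, ...) on one line, values as JSON. carry_out: Moves the arm, as the interface text tells. Its arguments: {"type":"object","properties":{"series":{"type":"array"},"force":{"type":"number"}},"required":["series"]}

```bash
ls -la; mkdir -p pics
cat > h.py <<'E'
import numpy as np, cv2
from rig import observe, read_camera, hand_in, find_in
from scipy.spatial.transform import Rotation as R
def cam(name,save=None):
    p=read_camera(name)
    if save: cv2.imwrite('pics/'+save,p['frame'])
    return p
def ext(p):
    Rm,_=cv2.Rodrigues(np.array(p['rvec'],float)); return Rm,np.array(p['tvec'],float).ravel()
def world(p,r,c,z=None):
    """pixel-> world; by depth, or on plane z"""
    Rm,t=ext(p); ray=np.array([(c-p['cx'])/p['fx'],(r-p['cy'])/p['fy'],1.])
    if z is None:
        d=p['range_z'][int(round(r)),int(round(c))]
        return Rm.T@(ray*d-t)
    o=-Rm.T@t; v=Rm.T@ray
    return o+v*(z-o[2])/v[2]
def pix(p,X):
    Rm,t=ext(p); q=Rm@np.asarray(X,float)+t
    return (q[1]/q[2]*p['fy']+p['cy'], q[0]/q[2]*p['fx']+p['cx'])
def cloud(p):
    Rm,t=ext(p); d=p['range_z'].astype(float); rr,cc=np.mgrid[0:d.shape[0],0:d.shape[1]]
    P=np.stack([(cc-p['cx'])/p['fx']*d,(rr-p['cy'])/p['fy']*d,d],-1)
    W=(P-t)@Rm; W[d<=0]=np.nan
    return W
E
python3 - <<'E'
from h import *
s=observe(); print({k:np.round(v,3) for k,v in s.items()})
for n in ['scene','side','wrist']:
    p=cam(n,n+'0.png'); np.savez('pics/%s0.npz'%n,**{k:np.array(v) for k,v in p.items()}); Rm,t=ext(p); print(n,p['fx'],p['cx'],p['cy'],np.round(-Rm.T@t),np.round(Rm[2],2))
E
```

```text
total 12
drwxr-xr-x  3 agent agent 4096 Dec  6 05:24 .
drwxr-xr-x 23 root  root  4096 Dec  6 05:24 ..
drwxr-xr-x  2 agent agent 4096 Dec  6 05:24 pics
{'time': np.float64(0.0), 'joint_pos': array([-1.16 ,  0.468, -0.012,  1.604,  0.006,  1.071, -0.056]), 'joint_vel': array([-0.   ,  0.001, -0.001, -0.001, -0.001,  0.001, -0.   ]), 'effort': array([-1.0000e-03, -5.3238e+01,  2.1000e-02, -2.5132e+01,  1.1000e-02,
        8.0000e-03, -0.0000e+00]), 'position': array([284.756, 583.668, 230.311]), 'ee_rot': array([3.141e+00, 2.000e-03, 1.117e+00]), 'contact_force': array([-0.518,  0.095,  0.543]), 'wrist_torque': array([-0.023,  0.03 , -0.004]), 'finger_gap': np.float64(85.534)}
scene 513.0785179169462 321.32771260649145 206.6855610938124 [1062. -565. 1287.] [-0.38  0.44 -0.81]
side 399.14475449161523 313.8354191140593 198.7434559148014 [ 270. -779. 1054.] [ 0.2   0.66 -0.73]
wrist 304.0745824973336 319.37842344853465 199.51088593642714 [225. 613. 373.] [ 0.24 -0.12 -0.96]
```

View pics/scene0.png

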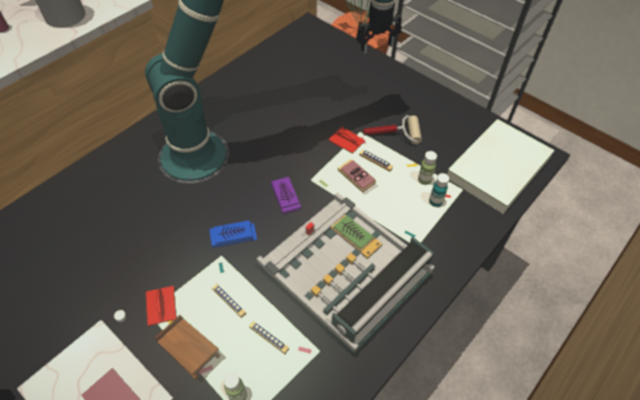

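View pics/side0.png

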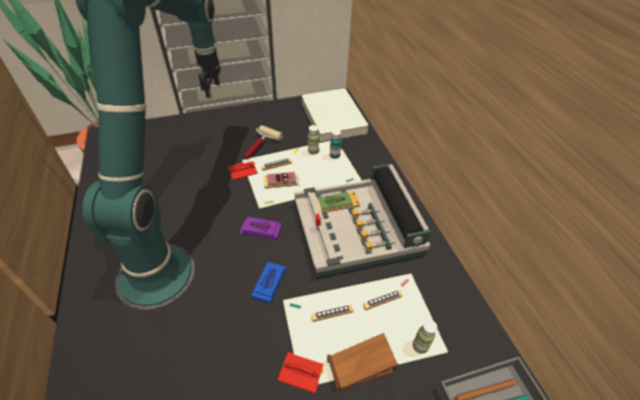

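View pics/wrist0.png

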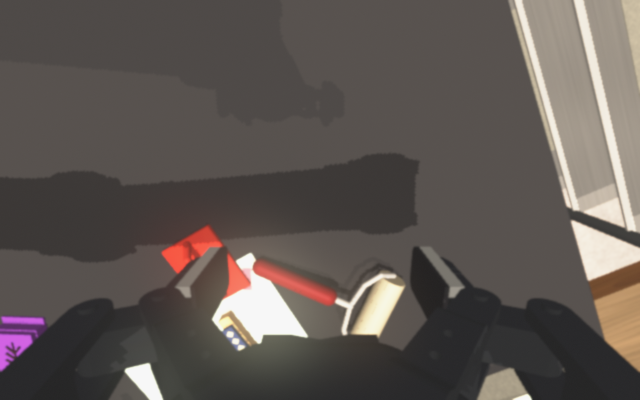

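Run:
```python
from h import *
a=cv2.imread('pics/scene0.png'); 
cv2.imwrite('pics/crop_a.png',cv2.resize(a[180:360,240:460],None,fx=3.4,fy=3.3,interpolation=cv2.INTER_CUBIC))
cv2.imwrite('pics/crop_b.png',cv2.resize(a[110:220,260:480],None,fx=3.6,fy=3.6,interpolation=cv2.INTER_CUBIC))
cv2.imwrite('pics/crop_c.png',cv2.resize(a[240:400,100:340],None,fx=3.3,fy=3.3,interpolation=cv2.INTER_CUBIC))
from types import SimpleNamespace
S=cam('scene'); D=cam('side')
for n in ['butterfly_center','leaf_center','strip1_center','strip4_center','rail_grip','rest_seat','bed','channel1','bay','rail','bottle1','scraper1','brayer']:
    for nm,p in (('scene',S),('side',D)):
        try:
            f=find_in(p,n)
        except Exception as e: print(n,nm,e); continue
        print(n,nm,[(np.round(d['centre']).tolist(),round(d['confidence'],2),np.round(world(p,*d['centre'])).tolist()) for d in f[:5]])
```

```text
butterfly_center scene [([174.0, 358.0], 0.76, [465.0, 288.0, 22.0]), ([386.0, 232.0], 0.41, [691.0, -438.0, 118.0]), ([233.0, 312.0], 0.16, [528.0, 4.0, 67.0])]
butterfly_center side [([180.0, 278.0], 0.88, [450.0, 282.0, 22.0]), ([359.0, 360.0], 0.58, [500.0, -433.0, 42.0]), ([224.0, 324.0], 0.36, [539.0, -2.0, 62.0]), ([375.0, 300.0], 0.24, [347.0, -416.0, 6.0])]
leaf_center scene [([234.0, 234.0], 0.86, [343.0, -132.0, 25.0]), ([274.0, 349.0], 0.74, [684.0, -20.0, 57.0]), ([233.0, 354.0], 0.69, [615.0, 85.0, 64.0]), ([191.0, 287.0], 0.61, [344.0, 88.0, 23.0])]
leaf_center side [([203.0, 334.0], 0.67, [599.0, 78.0, 64.0]), ([229.0, 262.0], 0.63, [345.0, 65.0, 23.0]), ([282.0, 268.0], 0.55, [325.0, -138.0, 23.0]), ([361.0, 361.0], 0.46, [501.0, -438.0, 42.0])]
strip1_center scene [([337.0, 273.0], 0.85, [649.0, -276.0, 30.0])]
strip1_center side [([301.0, 383.0], 0.73, [631.0, -285.0, 16.0]), ([360.0, 363.0], 0.29, [506.0, -439.0, 48.0])]
strip4_center scene [([159.0, 377.0], 0.54, [474.0, 378.0, 24.0]), ([275.0, 344.0], 0.53, [673.0, -24.0, 43.0]), ([385.0, 234.0], 0.17, [695.0, -
[... 1097 characters left out ...]
.0])]
rail side [([224.0, 321.0], 0.9, [530.0, -2.0, 65.0])]
bottle1 scene [([192.0, 439.0], 0.78, [711.0, 363.0, 74.0]), ([384.0, 232.0], 0.65, [689.0, -437.0, 124.0]), ([168.0, 427.0], 0.6, [635.0, 408.0, 83.0]), ([235.0, 353.0], 0.41, [615.0, 80.0, 64.0])]
bottle1 side [([334.0, 425.0], 0.95, [664.0, -440.0, 102.0]), ([145.0, 336.0], 0.81, [698.0, 360.0, 69.0]), ([142.0, 316.0], 0.62, [633.0, 410.0, 63.0])]
scraper1 scene [([303.0, 162.0], 0.95, [355.0, -404.0, 10.0]), ([138.0, 347.0], 0.94, [330.0, 396.0, 7.0])]
scraper1 side [([167.0, 244.0], 0.86, [341.0, 397.0, 9.0])]
brayer scene [([129.0, 411.0], 0.78, [477.0, 559.0, 26.0])]
brayer side [([140.0, 262.0], 0.57, [434.0, 518.0, 32.0])]
```

View pics/crop_a.png

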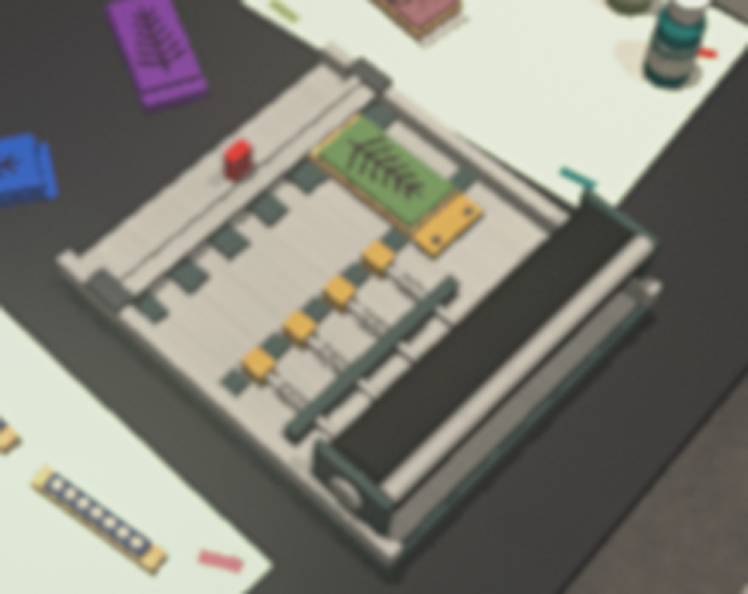

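View pics/crop_b.png

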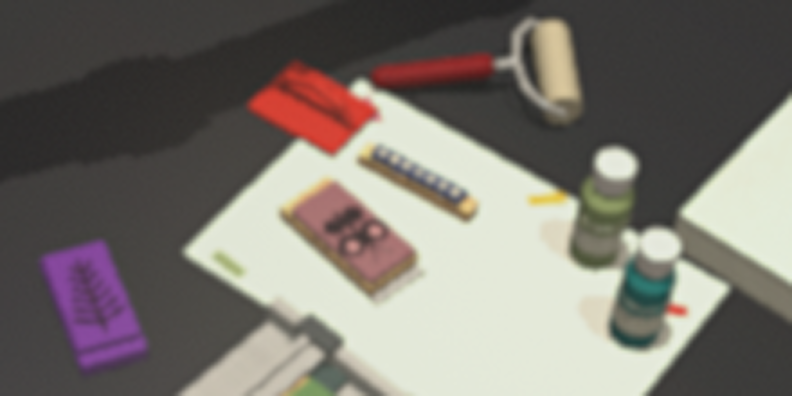

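View pics/crop_c.png

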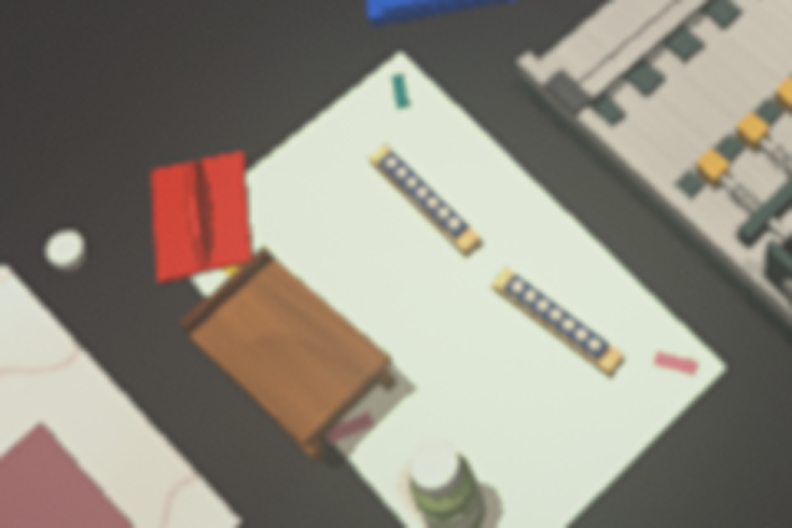

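```bash
cat >> h.py <<'E'
def rect(P):
    (cx,cy),(w,h),a=cv2.minAreaRect(np.asarray(P[:,:2],np.float32))
    if w<h: w,h,a=h,w,a+90
    a=(a+90)%180-90
    return np.round([cx,cy,w,h],1).tolist(),round(a,2),'z',np.round(np.nanpercentile(P[:,2],[5,50,95]),1).tolist()
def region(p,zmin,zmax,xy,rad,W=None):
    W=cloud(p) if W is None else W
    m=(W[...,2]>zmin)&(W[...,2]<zmax)&(np.hypot(W[...,0]-xy[0],W[...,1]-xy[1])<rad)
    n,l,st,_=cv2.connectedComponentsWithStats(m.astype(np.uint8))
    if n<2: return None
    k=1+np.argmax(st[1:,4]); return W[l==k]
E
python3 - <<'E'
from h import *
for nm in ['scene','side']:
    p=dict(np.load('pics/%s0.npz'%nm)); W=cloud(p)
    print(nm,'table z',np.nanmedian(W[220:235,180:200,2]) if nm=='scene' else np.nanmedian(W[220:235,200:220,2]))
    for k,xy,lo,hi,r in [('leaf',(610,82),54,75,75),('bfly',(455,285),12,35,100),('sA',(465,380),12,35,80),('sB',(480,-285),12,35,70),('sC',(635,-283),12,35,70)]:
        P=region(p,lo,hi,xy,r,W); print(k,None if P is None else (len(P),rect(P)))
E
```

```text
scene table z 0.03447009957933521
leaf (835, ([608.8, 91.8, 148.9, 78.0], 6.51, 'z', [55.4, 62.6, 67.5]))
bfly (574, ([459.2, 288.9, 124.8, 62.3], -8.84, 'z', [14.3, 22.3, 27.5]))
sA (203, ([465.5, 380.5, 120.4, 25.7], 3.15, 'z', [13.7, 20.4, 26.9]))
sB (282, ([479.6, -278.7, 123.9, 18.0], -1.49, 'z', [14.1, 21.7, 26.4]))
sC (333, ([634.8, -279.3, 120.9, 18.9], 5.08, 'z', [14.0, 20.9, 26.3]))
side table z 0.0001986540711733844
leaf (512, ([608.4, 91.4, 145.9, 71.2], 1.12, 'z', [55.1, 62.1, 66.3]))
bfly (400, ([456.4, 291.3, 119.8, 66.0], -7.75, 'z', [14.3, 22.2, 26.7]))
sA (139, ([462.3, 383.6, 118.2, 27.6], 8.42, 'z', [13.1, 19.7, 25.5]))
sB (292, ([477.8, -277.2, 119.9, 20.1], -1.06, 'z', [13.7, 20.8, 25.3]))
sC (272, ([632.0, -278.2, 122.3, 18.5], 4.94, 'z', [13.4, 21.6, 25.7]))
```

```bash
cat >> h.py <<'E'
def plan(tgt,yaw=None,maxmm=40,maxr=0.12):
    s=observe(); p=np.array(s['position']); y=s['ee_rot'][2]
    yaw=y if yaw is None else yaw
    d=np.array(tgt,float)-p; dy=(yaw-y+np.pi)%(2*np.pi)-np.pi
    n=int(max(np.ceil(np.linalg.norm(d)/maxmm),np.ceil(abs(dy)/maxr),1))
    print('rot_z_err',np.round(s['ee_rot'],4),'delta',np.round(d,1),'dyaw',round(dy,4),'rows',n)
    for i in range(n):
        a=y+dy*i/n
        v=d/n; tx=np.array([np.cos(a),np.sin(a)]); ty=np.array([np.sin(a),-np.cos(a)])
        if i<6 or abs(dy)>0.002 and i<10: print([round(float(v[:2]@tx),1),round(float(v[:2]@ty),1),round(-float(v[2]),1),round(-dy/n,4)])
E
python3 -c "
from h import *
plan((520,330,230),np.pi/2)"
```

```text
rot_z_err [ 3.1415e+00 -1.0000e-04  1.1169e+00] delta [ 235.  -254.2   -1.3] dyaw 0.4539 rows 9
[-13.9, 35.9, 0.1, np.float64(-0.0504)]
[-15.7, 35.1, 0.1, np.float64(-0.0504)]
[-17.5, 34.3, 0.1, np.float64(-0.0504)]
[-19.2, 33.3, 0.1, np.float64(-0.0504)]
[-20.8, 32.3, 0.1, np.float64(-0.0504)]
[-22.4, 31.2, 0.1, np.float64(-0.0504)]
[-24.0, 30.1, 0.1, np.float64(-0.0504)]
[-25.5, 28.8, 0.1, np.float64(-0.0504)]
[-26.9, 27.5, 0.1, np.float64(-0.0504)]
```

Emit:
carry_out(series=[[-13.9,35.9,0,-0.0504,1],[-15.7,35.1,0,-0.0504,1],[-17.5,34.3,0,-0.0504,1],[-19.2,33.3,0,-0.0504,1],[-20.8,32.3,0,-0.0504,1]])

```text
time: 1.97
position: [416.6, 441.6, 231.5]
ee_rot: [3.141, -0.0, 1.372]
contact_force: [0.8, 0.8, 0.5]
finger_gap: 85.4
```

Emit:
carry_out(series=[[-22.4,31.2,0,-0.0504,1],[-24,30.1,0,-0.0504,1],[-25.5,28.8,0,-0.0504,1],[-26.9,27.5,0,-0.0504,1]])

```text
time: 2.3
position: [521.1, 328.5, 231.6]
ee_rot: [3.141, -0.0, 1.573]
contact_force: [0.1, 0.7, -0.5]
finger_gap: 85.1
```

```bash
cat >> h.py <<'E'
def snap(name,f):
    p=cam(name,f+'.png'); np.savez('pics/%s.npz'%f,**{k:np.array(v) for k,v in p.items()}); return p
def ld(f): return dict(np.load('pics/%s.npz'%f))
E
python3 - <<'E'
from h import *
s=observe(); print(s['time'],s['position'],s['ee_rot'])
p=snap('wrist','w1'); W=cloud(p)
for k,xy,lo,hi,r in [('bfly',(457,289),12,35,90),('sA',(463,382),12,35,75)]:
    P=region(p,lo,hi,xy,r,W); print(k,None if P is None else (len(P),rect(P)))
plan((700,20,230),np.pi/2)
E
```

```text
2.3 [521.06827472 328.47167338 231.55778059] [ 3.14116577e+00 -2.85407944e-04  1.57304884e+00]
bfly (5530, ([460.6, 291.4, 120.1, 58.2], -8.08, 'z', [15.4, 22.8, 24.2]))
sA (1717, ([467.1, 382.2, 119.8, 18.2], 5.42, 'z', [14.9, 22.4, 24.0]))
rot_z_err [3.1368 0.0048 1.564 ] delta [ 172.  -299.6   -1.6] dyaw 0.0068 rows 9
[-33.2, 19.3, 0.2, np.float64(-0.0008)]
[-33.2, 19.3, 0.2, np.float64(-0.0008)]
[-33.2, 19.3, 0.2, np.float64(-0.0008)]
[-33.2, 19.3, 0.2, np.float64(-0.0008)]
[-33.2, 19.2, 0.2, np.float64(-0.0008)]
[-33.2, 19.2, 0.2, np.float64(-0.0008)]
[-33.2, 19.2, 0.2, np.float64(-0.0008)]
[-33.3, 19.2, 0.2, np.float64(-0.0008)]
[-33.3, 19.1, 0.2, np.float64(-0.0008)]
```

View pics/w1.png

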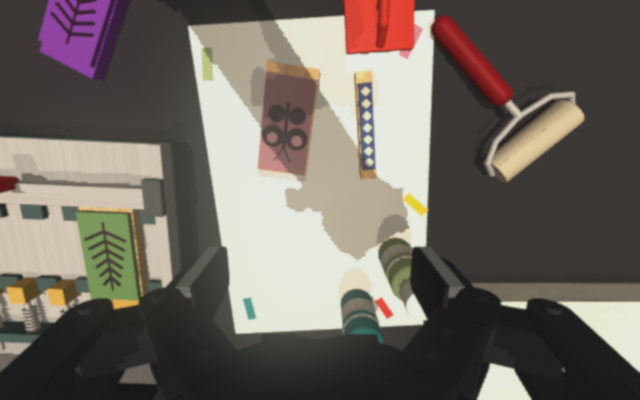

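Emit:
carry_out(series=[[-33.2,19.2,0,0,1],[-33.2,19.2,0,0,1],[-33.2,19.2,0,0,1],[-33.2,19.2,0,0,1],[-33.2,19.2,0,0,1]])

```text
time: 2.77
position: [616.6, 162.6, 231.5]
ee_rot: [3.141, -0.0, 1.57]
contact_force: [1.0, 0.7, 0.0]
finger_gap: 85.4
```

Emit:
carry_out(series=[[-33.2,19.2,0,0,1],[-33.2,19.2,0,0,1],[-33.2,19.2,0,0,1],[-33.2,19.2,0,0,1],[0,0,0,0,1]])

```text
time: 3.18
position: [695.4, 20.2, 231.1]
ee_rot: [3.139, 0.006, 1.559]
contact_force: [-0.6, -2.3, 0.2]
finger_gap: 85.4
```

Run:
```python
from h import *
s=observe(); print(s['time'],s['position'],s['ee_rot'])
p=snap('wrist','w2'); W=cloud(p)
P=region(p,58,75,(605,92),75,W); print(len(P),rect(P))
```

```text
3.1833 [695.37559021  20.22344398 231.06651716] [3.13936785 0.0064825  1.55868644]
6731 ([608.6, 92.1, 106.2, 55.6], -2.48, 'z', [61.5, 62.9, 64.8])
```

View pics/w2.png

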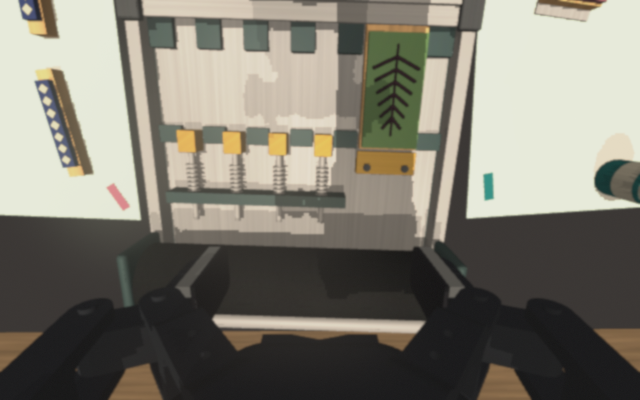

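Run:
```python
from h import *
p=ld('w2'); W=cloud(p); f=p['frame']; hsv=cv2.cvtColor(f,cv2.COLOR_BGR2HSV)
m=(cv2.inRange(hsv,(12,120,80),(32,255,255))>0)&(W[...,2]>50)&(W[...,2]<70)
n,l,st,c=cv2.connectedComponentsWithStats(m.astype(np.uint8))
C=[]
for i in range(1,n):
    if st[i,4]>80:
        P=W[l==i]; T=P[P[:,2]>np.nanmax(P[:,2])-4]; print(np.round(c[i]),st[i,4],rect(P),'minx',np.round(np.percentile(P[:,0],[1,3,97]),1))
# bed surface plane
B=W[60:120,170:340].reshape(-1,3); B=B[np.abs(B[:,2]-40)<5]; A=np.c_[B[:,:2],np.ones(len(B))]; print('plane',np.linalg.lstsq(A,B[:,2],rcond=None)[0], B[:,2].mean())
# height image
Z=W[...,2]; out=np.clip((Z-30)*5,0,255); out[np.isnan(out)]=0
cv2.imwrite('pics/z2.png',cv2.resize(out.astype(np.uint8)[0:260,110:500],None,fx=2,fy=2,interpolation=cv2.INTER_NEAREST))
```

```text
[390.  33.] 410 ([570.5, 92.7, 56.3, 43.6], 87.4, 'z', [54.2, 55.6, 56.8]) minx [548.2 548.5 585. ]
[186. 140.] 386 ([652.1, -114.4, 21.0, 18.2], -0.69, 'z', [62.3, 63.7, 64.9]) minx [641.6 641.7 662.4]
[232. 142.] 383 ([654.2, -68.4, 21.1, 18.3], -4.33, 'z', [62.3, 63.7, 64.8]) minx [644.  644.1 663.9]
[278. 143.] 383 ([656.0, -22.4, 21.1, 17.4], -1.94, 'z', [62.5, 63.7, 64.8]) minx [645.6 645.6 665.6]
[323. 145.] 358 ([658.2, 23.5, 21.9, 16.2], -0.89, 'z', [62.6, 63.7, 65.0]) minx [647.3 648.  668. ]
[385. 162.] 1183 ([678.0, 88.7, 60.9, 23.2], 87.47, 'z', [52.6, 53.8, 55.1]) minx [665.8 666.7 689. ]
plane [1.19434342e-03 3.72922121e-04 3.93018603e+01] 40.00434493441179
```

View pics/z2.png

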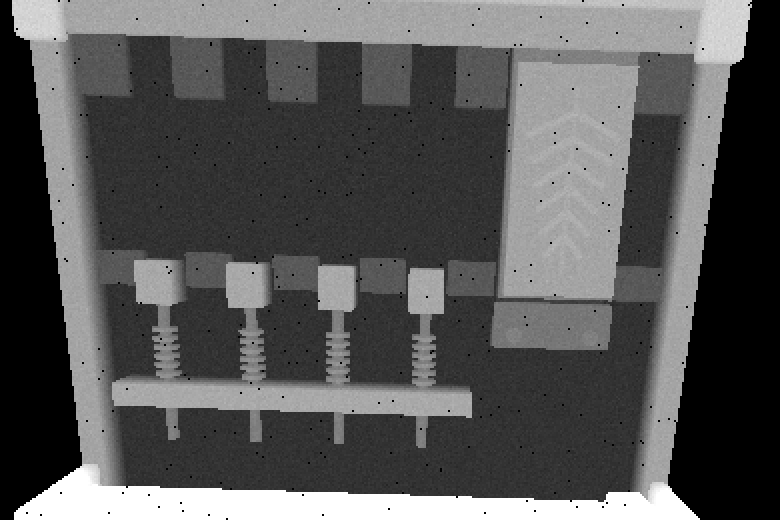

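Run:
```python
from h import *
for nm in ['scene','side']:
    p=snap(nm,nm+'1'); W=cloud(p); hsv=cv2.cvtColor(p['frame'],cv2.COLOR_BGR2HSV)
    m=((hsv[...,0]<8)|(hsv[...,0]>172))&(hsv[...,1]>130)&(np.hypot(W[...,0]-530,W[...,1])<50)&(W[...,2]>60)
    P=W[m]; print(nm,m.sum(),np.round(np.percentile(P,[2,50,98],axis=0),1).tolist())
    T=P[P[:,2]>98]; print('top',len(T),np.round(T.mean(0),1) if len(T) else None)
plan((530,0,150),1.5266)
```

```text
scene 56 [[514.9, -8.8, 79.3], [523.3, -0.5, 100.7], [527.8, 14.0, 108.0]]
top 33 [521.6   2.1 103.6]
side 50 [[511.1, -8.1, 71.0], [517.1, -2.7, 99.4], [524.0, 17.9, 105.7]]
top 29 [516.9   3.8 102.8]
rot_z_err [-3.1408e+00 -7.0000e-04  1.5697e+00] delta [-162.4  -31.4  -80.9] dyaw -0.0431 rows 5
[-6.3, -32.5, 16.2, np.float64(0.0086)]
[-6.6, -32.4, 16.2, np.float64(0.0086)]
[-6.9, -32.4, 16.2, np.float64(0.0086)]
[-7.2, -32.3, 16.2, np.float64(0.0086)]
[-7.4, -32.2, 16.2, np.float64(0.0086)]
```

Run:
```python
from h import *
plan((519,5,128),1.5266)
```

```text
rot_z_err [-3.1408e+00 -7.0000e-04  1.5697e+00] delta [-173.4  -26.4 -102.9] dyaw -0.0431 rows 6
[-4.4, -28.9, 17.1, np.float64(0.0072)]
[-4.6, -28.9, 17.1, np.float64(0.0072)]
[-4.8, -28.8, 17.1, np.float64(0.0072)]
[-5.1, -28.8, 17.1, np.float64(0.0072)]
[-5.3, -28.8, 17.1, np.float64(0.0072)]
[-5.5, -28.7, 17.1, np.float64(0.0072)]
```

Emit:
carry_out(series=[[-4.4,-28.9,17.1,0.0072,0.6],[-4.6,-28.9,17.1,0.0072,0.6],[-4.8,-28.8,17.1,0.0072,0.6],[-5.1,-28.8,17.1,0.0072,0.6],[-5.3,-28.8,17.1,0.0072,0.6]])

```text
time: 3.75
position: [546.1, 11.5, 145.4]
ee_rot: [3.141, -0.001, 1.538]
contact_force: [-0.4, -0.4, 0.9]
finger_gap: 68.6
```

Emit:
carry_out(series=[[-5.5,-28.7,17.1,0.0072,0.6],[0,0,0,0,0.6],[0,0,0,0,0.6]])

```text
time: 4.0
position: [516.9, 6.5, 128.2]
ee_rot: [-3.139, -0.001, 1.53]
contact_force: [1.2, 0.0, 0.6]
finger_gap: 68.2
```

Run:
```python
from h import *
p=snap('wrist','w3')
plan((519,5,68),1.5266)
```

```text
rot_z_err [ 3.1407e+00 -9.0000e-04  1.5301e+00] delta [ -0.3  -1.5 -61.2] dyaw -0.0035 rows 2
[-0.8, -0.1, 30.6, np.float64(0.0017)]
[-0.8, -0.1, 30.6, np.float64(0.0017)]
```

View pics/w3.png

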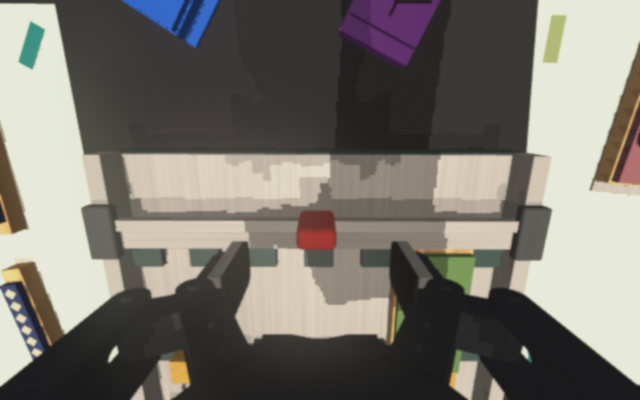

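Run:
```python
from h import *
p=ld('w3'); W=cloud(p); hsv=cv2.cvtColor(p['frame'],cv2.COLOR_BGR2HSV)
m=((hsv[...,0]<8)|(hsv[...,0]>172))&(hsv[...,1]>130)&(np.hypot(W[...,0]-520,W[...,1])<50)&(W[...,2]>60)
P=W[m]; T=P[P[:,2]>100]; print(np.round(np.percentile(P,[2,50,98],axis=0),1).tolist(),rect(T))
```

```text
[[514.1, -5.7, 71.2], [516.4, 5.3, 102.8], [526.4, 15.2, 104.7]] ([520.7, 4.6, 22.7, 13.2], 87.66, 'z', [101.4, 103.5, 104.6])
```

Handle centre is (520.7, 4.6); I descend and grip.

Emit:
carry_out(series=[[-1.5,1,30,0.0035,0.6],[0,0,29,0,0.2],[0,0,0,0,-0.6],[0,0,0,0,-0.6],[0,0,0,0,-0.6]], force=40)

```text
time: 4.47
position: [521.5, 4.2, 70.8]
ee_rot: [3.14, -0.001, 1.525]
contact_force: [2.3, 0.2, -12.3]
finger_gap: 23.3
```

Emit:
carry_out(series=[[0,0,0,0,-0.6],[0,-10,0,0,-0.6],[0,-14,0,0,-0.6],[0,-14,0,0,-0.6],[0,0,0,0,-0.6]])

```text
time: 4.88
position: [486.2, 5.8, 71.4]
ee_rot: [3.13, -0.002, 1.525]
contact_force: [10.3, 2.0, -15.4]
finger_gap: 23.0
```

Emit:
carry_out(series=[[0,-3,0,0,-0.6],[0,0,0,0,-0.6],[0,0,0,0,0.4],[0,0,0,0,0.4],[0,0,-30,0,0.4]])

```text
time: 5.3
position: [476.0, 4.7, 97.1]
ee_rot: [-3.133, 0.001, 1.524]
contact_force: [-0.3, 0.6, -0.0]
finger_gap: 58.8
```

Emit:
carry_out(series=[[0,0,-35,0,0.6],[0,30,-20,0,1],[0,35,0,0,1]])

```text
time: 5.55
position: [546.4, 2.0, 161.0]
ee_rot: [3.133, -0.002, 1.524]
contact_force: [0.9, -0.8, 0.2]
finger_gap: 85.0
```

Run:
```python
from h import *
p=snap('wrist','w4'); W=cloud(p); hsv=cv2.cvtColor(p['frame'],cv2.COLOR_BGR2HSV)
m=((hsv[...,0]<8)|(hsv[...,0]>172))&(hsv[...,1]>130)&(np.hypot(W[...,0]-490,W[...,1])<50)&(W[...,2]>60)
P=W[m]; T=P[P[:,2]>100]; print(rect(T))
plan((590,93.5,140),1.5266)
```

```text
([487.4, 5.8, 22.5, 13.2], 87.34, 'z', [101.9, 103.5, 104.7])
rot_z_err [ 3.1269e+00 -1.0000e-03  1.5235e+00] delta [ 36.3  91.9 -19.7] dyaw 0.0031 rows 3
[31.2, 10.6, 6.6, np.float64(-0.001)]
[31.2, 10.7, 6.6, np.float64(-0.001)]
[31.1, 10.7, 6.6, np.float64(-0.001)]
```

View pics/w4.png

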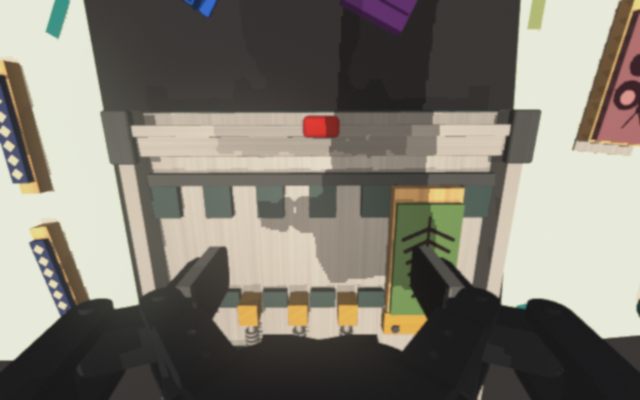

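Emit:
carry_out(series=[[3,-20,20,0,-1],[1,-20,25,0,-1],[0,0,20,0,-1],[0,0,18,0,-1],[0,0,0,0,-1]])

```text
time: 6.02
position: [501.6, 6.4, 69.6]
ee_rot: [-3.136, 0.002, 1.524]
contact_force: [-1.4, -27.0, -15.6]
finger_gap: 25.6
```

Emit:
carry_out(series=[[0,-4,0,0,-1],[0,-3,0,0,-1],[0,0,0,0,-1]])

```text
time: 6.27
position: [501.3, 5.1, 70.6]
ee_rot: [3.132, 0.003, 1.522]
contact_force: [18.8, -7.1, -41.1]
finger_gap: 22.9
```

Emit:
carry_out(series=[[0,0,0,0,1],[0,0,0,0,1],[0,0,-40,0,1],[0,0,-40,0,1],[0,0,0,0,1]])

```text
time: 6.68
position: [502.0, 8.5, 159.3]
ee_rot: [3.129, -0.002, 1.524]
contact_force: [0.3, 0.1, 1.0]
finger_gap: 81.4
```

Run:
```python
from h import *
p=snap('wrist','w5'); W=cloud(p); hsv=cv2.cvtColor(p['frame'],cv2.COLOR_BGR2HSV)
m=((hsv[...,0]<8)|(hsv[...,0]>172))&(hsv[...,1]>130)&(np.hypot(W[...,0]-490,W[...,1])<50)&(W[...,2]>60)
P=W[m]; T=P[P[:,2]>100]; print(rect(T))
plan((590,93.5,140),1.5266)
```

```text
([486.9, 6.0, 21.8, 13.2], 87.93, 'z', [101.5, 103.5, 104.7])
rot_z_err [ 3.1322e+00 -1.7000e-03  1.5240e+00] delta [ 89.5  84.9 -16.8] dyaw 0.0026 rows 4
[22.2, 21.4, 4.2, np.float64(-0.0006)]
[22.2, 21.4, 4.2, np.float64(-0.0006)]
[22.2, 21.4, 4.2, np.float64(-0.0006)]
[22.2, 21.4, 4.2, np.float64(-0.0006)]
```

Emit:
carry_out(series=[[21,21.3,10,0,0.65],[21,21.3,10,0,0.65],[21,21.3,10,0,0.65],[21,21.3,10,0,0.65],[0,0,0,0,0.65]])

```text
time: 7.15
position: [588.3, 93.5, 110.1]
ee_rot: [-3.142, -0.002, 1.529]
contact_force: [0.2, 1.3, 0.4]
finger_gap: 70.6
```

Emit:
carry_out(series=[[0,0,0,0,0.65],[0,0,0,0,0.65]])

```text
time: 7.32
position: [585.5, 87.6, 111.5]
ee_rot: [-3.14, 0.001, 1.524]
contact_force: [-0.8, 0.3, 0.9]
finger_gap: 70.6
```

Run:
```python
from h import *
p=snap('wrist','w6')
plan((586,93.3,40),1.5266)
```

```text
rot_z_err [-3.1408e+00  6.0000e-04  1.5229e+00] delta [  0.4   6.2 -71.9] dyaw 0.0037 rows 2
[3.1, 0.1, 36.0, np.float64(-0.0018)]
[3.1, 0.1, 36.0, np.float64(-0.0018)]
```

View pics/w6.png

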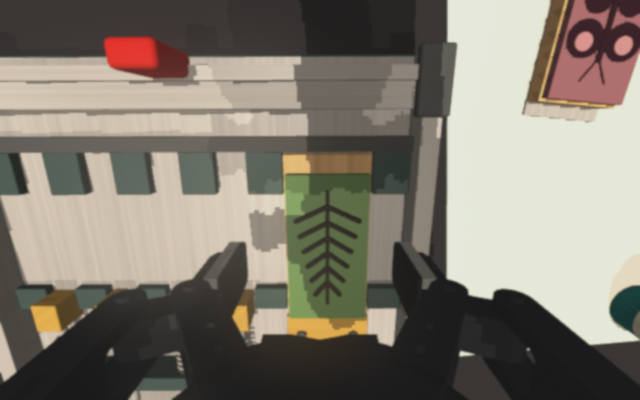

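Emit:
carry_out(series=[[6,0,20,0,0.65],[0,0,26,0,0.65],[0,0,26,0,0.65],[0,0,0,0,0.65]])

```text
time: 7.7
position: [582.8, 92.3, 36.1]
ee_rot: [-3.134, 0.002, 1.523]
contact_force: [-1.5, -0.7, -0.2]
finger_gap: 70.8
```

Emit:
carry_out(series=[[0,0,0,0,0.1],[0,0,0,0,0.1],[0,0,0,0,0.1],[0,0,0,0,0.1]], force=25)

```text
time: 8.03
position: [587.5, 94.0, 41.2]
ee_rot: [3.139, -0.001, 1.523]
contact_force: [0.4, -0.1, -2.1]
finger_gap: 57.6
```

Emit:
carry_out(series=[[0,0,-5,0,0.1],[0,0,-5,0,0.1],[0,0,-5,0,0.1],[0,0,0,0,0.1]])

```text
time: 8.37
position: [587.1, 94.1, 56.0]
ee_rot: [3.141, -0.0, 1.524]
contact_force: [0.0, -0.9, -3.5]
finger_gap: 57.1
```

Run:
```python
from h import *
p=snap('wrist','w7'); W=cloud(p); f=p['frame']; hsv=cv2.cvtColor(f,cv2.COLOR_BGR2HSV)
m=(cv2.inRange(hsv,(35,60,40),(80,255,255))>0)&(W[...,2]>45)&(W[...,2]<120)&(np.hypot(W[...,0]-605,W[...,1]-92)<70)
B=W[m]; A=np.c_[B[:,:2],np.ones(len(B))]; c=np.linalg.lstsq(A,B[:,2],rcond=None)[0]; print(len(B),'slope deg',np.degrees(np.arctan(c[0])), np.degrees(np.arctan(c[1])), np.percentile(B[:,0],[1,99]),np.percentile(B[:,2],[1,99])); print(observe()['position'],observe()['contact_force'])
```

```text
13585 slope deg -6.672291105633653 0.34404095080740843 [556.85493068 622.17494245] [73.45091467 82.63835869]
[586.98029369  94.10146798  55.48915273] [-0.88006642  0.2660341  -2.45314285]
```

Emit:
carry_out(series=[[0,0,-5,0,0.1],[0,0,-4,0,0.1],[0,-7,0,0,0.1],[0,-8,0,0,0.1],[0,0,0,0,0.1]])

```text
time: 8.83
position: [569.4, 95.0, 63.6]
ee_rot: [-3.139, 0.0, 1.525]
contact_force: [0.0, 0.3, -2.8]
finger_gap: 57.6
```

```bash
cat >> h.py <<'E'
def tilt(f,lo=(35,60,40),hi=(80,255,255),zr=(45,300),xy=None,rad=75):
    p=snap('wrist',f); W=cloud(p); s=observe(); xy=s['position'][:2] if xy is None else xy
    hsv=cv2.cvtColor(p['frame'],cv2.COLOR_BGR2HSV)
    m=(cv2.inRange(hsv,lo,hi)>0)&(W[...,2]>zr[0])&(W[...,2]<zr[1])&(np.hypot(W[...,0]-xy[0],W[...,1]-xy[1])<rad)
    B=W[m]; A=np.c_[B[:,:2],np.ones(len(B))]; c=np.linalg.lstsq(A,B[:,2],rcond=None)[0]
    print(len(B),'slope deg x,y',np.round(np.degrees(np.arctan(c[:2])),2),'x',np.percentile(B[:,0],[1,99]),'y',np.percentile(B[:,1],[1,99]),'z',np.percentile(B[:,2],[1,99]),'plane',c)
    print('pos',s['position'],'F',s['contact_force'],'gap',s['finger_gap'],'t',s['time'])
E
python3 - <<'E'
from h import *
tilt('w8')
E
```

```text
13512 slope deg x,y [-11.86   0.67] x [539.61918729 607.59445371] y [ 67.77692944 122.86640216] z [77.0952393  92.81772791] plane [-2.09946565e-01  1.17685259e-02  2.04336944e+02]
pos [570.42581398  95.03718538  63.7016636 ] F [ 0.17282162 -0.58552797 -1.98998449] gap 56.897295427703185 t 8.8833
```

View pics/w8.png

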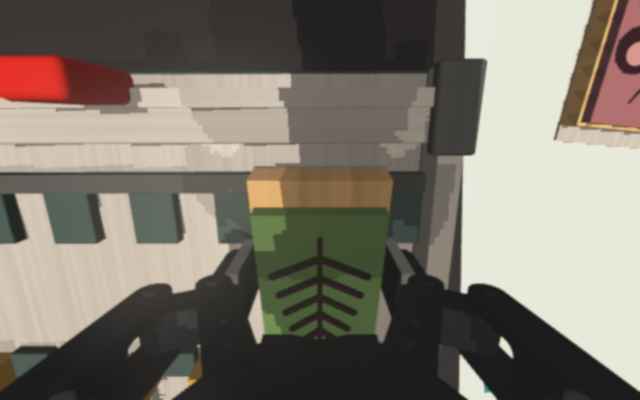

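Run:
```python
from h import *
for f in ['scene1','side1']:
    p=ld(f); W=cloud(p); hsv=cv2.cvtColor(p['frame'],cv2.COLOR_BGR2HSV)
    m=(cv2.inRange(hsv,(3,80,40),(18,255,255))>0)&(np.hypot(W[...,0]-500,W[...,1]+435)<110)&(W[...,2]>12)
    P=W[m]; A=np.c_[P[:,:2],np.ones(len(P))]
    k=np.ones(len(P),bool)
    for _ in range(6):
        c=np.linalg.lstsq(A[k],P[k][:,2],rcond=None)[0]; k=np.abs(A@c-P[:,2])<3
    print(f,len(P),k.sum(),c,'slope',np.degrees(np.arctan(np.hypot(c[0],c[1]))),'dir',np.degrees(np.arctan2(c[1],c[0])),rect(P[k]))
    L=P[(A@c-P[:,2])<-6]; print('ledge',len(L),np.round(np.percentile(L,[5,50,95],axis=0)).tolist() if len(L) else '')
plan((510,-440,200),1.5266)
```

```text
scene1 1902 1411 [ 3.04759512e-01  4.43619808e-03 -1.08157063e+02] slope 16.95079140731979 dir 0.8339607699249608 ([490.6, -437.1, 186.3, 82.6], 0.63, 'z', [23.7, 45.7, 65.3])
ledge 114 [[425.0, -475.0, 29.0], [431.0, -438.0, 32.0], [437.0, -403.0, 38.0]]
side1 2320 1834 [ 3.05714211e-01  7.79071651e-03 -1.07530409e+02] slope 17.004337469159506 dir 1.459790122781644 ([501.6, -435.7, 154.8, 84.6], 0.46, 'z', [23.5, 43.6, 63.8])
ledge 106 [[424.0, -475.0, 28.0], [428.0, -443.0, 32.0], [431.0, -403.0, 35.0]]
rot_z_err [-3.1405 -0.      1.5245] delta [ -60.4 -535.   136.3] dyaw 0.0021 rows 14
[-38.4, -2.5, -9.7, np.float64(-0.0002)]
[-38.4, -2.5, -9.7, np.float64(-0.0002)]
[-38.4, -2.6, -9.7, np.float64(-0.0002)]
[-38.4, -2.6, -9.7, np.float64(-0.0002)]
[-38.4, -2.6, -9.7, np.float64(-0.0002)]
[-38.4, -2.6, -9.7, np.float64(-0.0002)]
[-38.4, -2.6, -9.7, np.float64(-0.0002)]
[-38.4, -2.6, -9.7, np.float64(-0.0002)]
[-38.4, -2.6, -9.7, np.float64(-0.0002)]
[-38.4, -2.6, -9.7, np.float64(-0.0002)]
```

Emit:
carry_out(series=[[0,0,-35,0,0.1],[-10,0,-38,0,0.1],[-25,0,-30,0,0.1],[-33,0,-22,0,0.1],[-38,0,-14,0,0.1]])

```text
time: 9.3
position: [568.1, -10.2, 206.0]
ee_rot: [3.137, -0.001, 1.528]
contact_force: [1.4, -0.9, -2.0]
finger_gap: 56.9
```

Emit:
carry_out(series=[[-39,0,0,0,0.1],[-39,0,0,0,0.1],[-39,0,0,0,0.1],[-39,0,0,0,0.1],[-39,0,0,0,0.1]])

```text
time: 9.72
position: [557.2, -207.7, 203.0]
ee_rot: [3.141, 0.0, 1.524]
contact_force: [0.4, 0.8, -2.2]
finger_gap: 57.4
```

Emit:
carry_out(series=[[-39,0,0,-0.01,0.1],[-39,0,0,-0.01,0.1],[-39,3,0,-0.01,0.1],[-39,3,0,-0.01,0.1],[-39,5,0,-0.01,0.1]])

```text
time: 10.13
position: [562.7, -402.9, 202.7]
ee_rot: [-3.141, -0.0, 1.574]
contact_force: [0.8, -0.7, -2.1]
finger_gap: 57.0
```

Emit:
carry_out(series=[[-24,5,0,0,0.1],[-12,0,0,0,0.1],[0,0,0,0,0.1]])

```text
time: 10.38
position: [566.8, -440.5, 201.9]
ee_rot: [-3.14, 0.002, 1.569]
contact_force: [-0.3, 0.3, -2.7]
finger_gap: 56.8
```

Run:
```python
from h import *
tilt('w9',xy=None)
p=ld('w9');W=cloud(p);hsv=cv2.cvtColor(p['frame'],cv2.COLOR_BGR2HSV)
m=(cv2.inRange(hsv,(3,80,30),(18,255,255))>0)&(np.hypot(W[...,0]-500,W[...,1]+435)<110)&(W[...,2]>12)&(W[...,2]<90)
P=W[m]; A=np.c_[P[:,:2],np.ones(len(P))]
k=np.abs(A@np.array([.305,.006,-107.8])-P[:,2])<4
for _ in range(6):
    c=np.linalg.lstsq(A[k],P[k][:,2],rcond=None)[0]; k=np.abs(A@c-P[:,2])<3
print(len(P),k.sum(),c,'slope',np.degrees(np.arctan(np.hypot(c[0],c[1]))),'dir',np.degrees(np.arctan2(c[1],c[0])),rect(P[k]),np.percentile(P[k],[1,99],axis=0))
L=P[(A@c-P[:,2])<-6]; print('ledge',len(L),rect(L),np.round(np.percentile(L,[2,50,98],axis=0)).tolist() if len(L) else '')
```

```text
13373 slope deg x,y [-11.93   0.  ] x [537.42481176 604.81472763] y [-467.42983758 -413.25482952] z [215.4754449  231.01907335] plane [-2.11281633e-01  8.04586952e-05  3.44016274e+02]
pos [ 567.57625137 -437.53131367  201.88653941] F [ 0.37652647  1.30494503 -2.16232344] gap 56.86384564248404 t 10.4333
11510 10389 [ 3.09062762e-01  3.33914538e-03 -1.11947264e+02] slope 17.17537491601068 dir 0.6190053197862817 ([490.9, -435.5, 110.3, 84.3], 0.24, 'z', [23.1, 38.4, 53.7]) [[ 436.94053662 -477.22257786   21.60372842]
 [ 544.89001424 -394.45532283   55.3200341 ]]
ledge 978 ([431.1, -436.5, 83.0, 9.5], -89.85, 'z', [28.2, 31.6, 33.4]) [[427.0, -477.0, 28.0], [432.0, -438.0, 32.0], [436.0, -397.0, 34.0]]
```

View pics/w9.png

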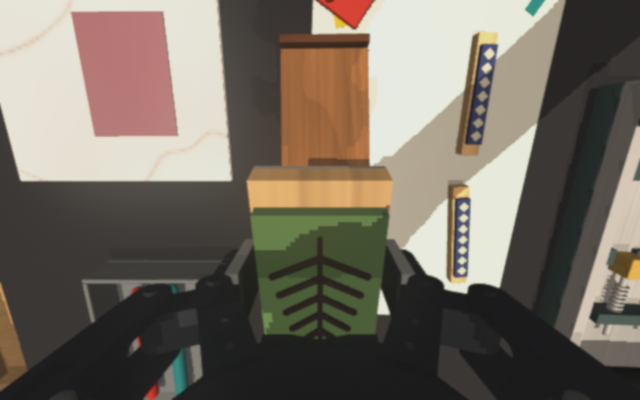

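Emit:
carry_out(series=[[0.5,-30,15,0,0.1],[0.5,-30,25,0,0.1],[0.5,-26,30,0,0.1],[0,0,37,0,0.1],[0,0,10,0,0.1]])

```text
time: 10.85
position: [479.2, -431.0, 81.2]
ee_rot: [-3.135, -0.007, 1.574]
contact_force: [-1.0, 1.9, -2.4]
finger_gap: 57.1
```

Emit:
carry_out(series=[[0,0,0,0,0.1],[0,0,0,0,0.1]], force=20)

```text
time: 11.02
position: [484.7, -434.2, 86.5]
ee_rot: [3.14, -0.0, 1.577]
contact_force: [0.2, 0.5, -1.7]
finger_gap: 57.1
```

Emit:
carry_out(series=[[-1.5,-3,6,0,0.1],[0,0,7,0,0.1],[0,0,6,0,0.1],[0,0,6,0,0.1]])

```text
time: 11.35
position: [478.6, -438.2, 61.2]
ee_rot: [-3.141, 0.001, 1.573]
contact_force: [-4.6, 0.1, 2.2]
finger_gap: 57.3
```

Emit:
carry_out(series=[[0,0,6,0,0.1],[0,0,6,0,0.1],[0,0,0,0,0.1]])

```text
time: 11.6
position: [479.2, -437.4, 47.6]
ee_rot: [-3.141, -0.0, 1.573]
contact_force: [-2.9, -0.6, 0.5]
finger_gap: 57.3
```

Run:
```python
from h import *
tilt('w10')
```

```text
14594 slope deg x,y [9.67 0.2 ] x [447.20769842 506.95562611] y [-464.25888903 -410.0930371 ] z [63.67513455 75.64893873] plane [ 1.70440022e-01  3.54377530e-03 -9.94908210e+00]
pos [ 479.38614325 -437.37136086   48.04841459] F [-1.76754279 -1.3160968   0.13626152] gap 57.567051415875554 t 11.65
```

View pics/w10.png

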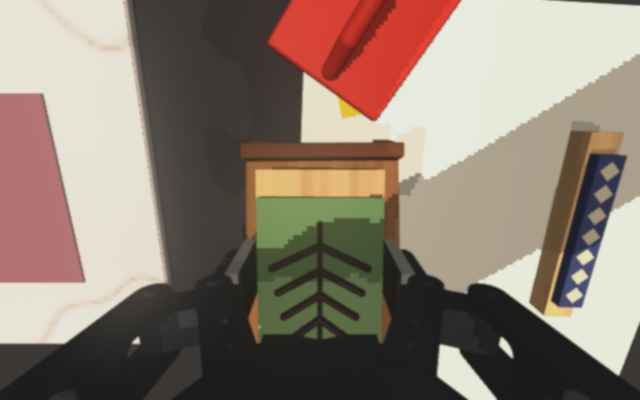

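Emit:
carry_out(series=[[1,2,5,0,0.1],[0,0,4,0,0.1],[0,0,2,0,0.1],[0,0,0,0,0.1]])

```text
time: 11.98
position: [482.5, -436.3, 37.8]
ee_rot: [3.14, 0.001, 1.574]
contact_force: [-0.9, -0.9, 0.5]
finger_gap: 57.3
```

Run:
```python
from h import *
tilt('w11')
```

```text
14673 slope deg x,y [16.72  0.23] x [451.09801596 508.05566331] y [-463.03424507 -408.98723015] z [50.10151966 69.06578519] plane [ 3.00363406e-01  4.04101911e-03 -8.26580485e+01]
pos [ 482.48699269 -436.26811292   37.82215142] F [ 0.53580883 -1.69719452  1.42732208] gap 57.252567469389405 t 12.0333
```

Emit:
carry_out(series=[[0,0,1,0,0.1],[0,0,0,0,0.7],[0,0,0,0,0.7],[0,0,-20,0,0.7],[0,0,-40,0,1]])

```text
time: 12.45
position: [478.7, -432.9, 92.0]
ee_rot: [-3.133, -0.007, 1.575]
contact_force: [0.3, 1.1, 1.6]
finger_gap: 82.2
```

Emit:
carry_out(series=[[0,20,-35,0,1],[0,35,-20,0,1],[0,35,0,0,1],[0,0,0,0,1]])

```text
time: 12.78
position: [580.2, -432.6, 153.6]
ee_rot: [3.133, 0.001, 1.582]
contact_force: [-0.3, 2.2, -0.8]
finger_gap: 85.7
```

Run:
```python
from h import *
tilt('w12',xy=(500,-436),rad=90,zr=(40,90))
p=ld('w12')
for k,xy in [('sB',(480,-279)),('sC',(634,-279))]:
    P=region(p,12,35,xy,75,cloud(p)); print(k,rect(P))
```

```text
9529 slope deg x,y [17.23  0.19] x [451.9823548 550.7046813] y [-462.37407171 -409.52855714] z [50.02308333 81.20323652] plane [ 3.10078679e-01  3.30456964e-03 -8.83198589e+01]
pos [ 576.19259818 -432.96450744  151.84627522] F [-0.23240547  0.88685237 -0.68316011] gap 85.51748173297955 t 12.8333
sB ([481.9, -277.8, 118.4, 19.6], -1.7, 'z', [14.1, 22.2, 24.0])
sC ([628.5, -279.8, 106.3, 18.8], 4.4, 'z', [14.2, 22.4, 23.9])
```

View pics/w12.png

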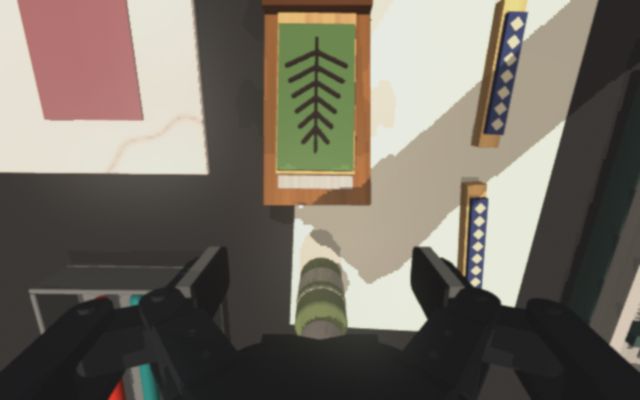

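Emit:
carry_out(series=[[20,0,-30,0.01,1],[32,0,-22,0.01,1],[40,-2,-5,0.01,1],[40,-2,0,0.01,1],[40,-2,0,0.01,1]])

```text
time: 13.25
position: [567.7, -262.5, 208.8]
ee_rot: [-3.141, -0.0, 1.522]
contact_force: [-0.0, 0.2, 0.8]
finger_gap: 85.5
```

Emit:
carry_out(series=[[41,-2,0,0.01,1],[41,-2,0,0.01,1],[41,-2,0,0.01,1],[41,0,0,0.01,1],[41,0,0,0.01,1]])

```text
time: 13.67
position: [575.2, -57.4, 208.3]
ee_rot: [-3.14, 0.0, 1.473]
contact_force: [1.3, -0.4, -0.4]
finger_gap: 85.1
```

Emit:
carry_out(series=[[41,0,0,0.01,1],[41,0,0,0.01,1],[41,0,0,0.01,1],[41,0,0,0.01,1],[41,0,0,0.01,1]])

```text
time: 14.08
position: [599.5, 145.9, 208.2]
ee_rot: [-3.14, 0.001, 1.423]
contact_force: [1.0, -0.5, -1.0]
finger_gap: 85.5
```

Emit:
carry_out(series=[[40,0,0,0,1],[38,0,0,0,1],[22,0,0,0,1],[10,0,0,0,1],[0,0,0,0,1]])

```text
time: 14.5
position: [615.5, 255.8, 207.7]
ee_rot: [-3.14, 0.0, 1.428]
contact_force: [0.2, 0.9, 0.1]
finger_gap: 85.3
```

Run:
```python
from h import *
p=snap('wrist','w13'); W=cloud(p); print(observe()['position'],observe()['time'])
for k,xy,lo,hi,r in [('bfly',(460,289),12,35,90),('sA',(463,382),12,35,75)]:
    P=region(p,lo,hi,xy,r,W); print(k,None if P is None else (len(P),rect(P)))
plan((461,291.4,110),1.4297)
```

```text
[616.01186754 252.78880971 207.82371963] 14.55
bfly (4932, ([482.2, 288.4, 76.7, 58.1], -8.08, 'z', [16.1, 22.8, 24.3]))
sA (1608, ([490.7, 384.3, 73.0, 19.1], 5.44, 'z', [14.3, 22.2, 24.1]))
rot_z_err [-3.1404e+00  1.6000e-03  1.4245e+00] delta [-155.    38.6  -97.8] dyaw 0.0052 rows 5
[3.1, -31.8, 19.6, np.float64(-0.001)]
[3.2, -31.8, 19.6, np.float64(-0.001)]
[3.2, -31.8, 19.6, np.float64(-0.001)]
[3.2, -31.8, 19.6, np.float64(-0.001)]
[3.3, -31.8, 19.6, np.float64(-0.001)]
```

View pics/w13.png

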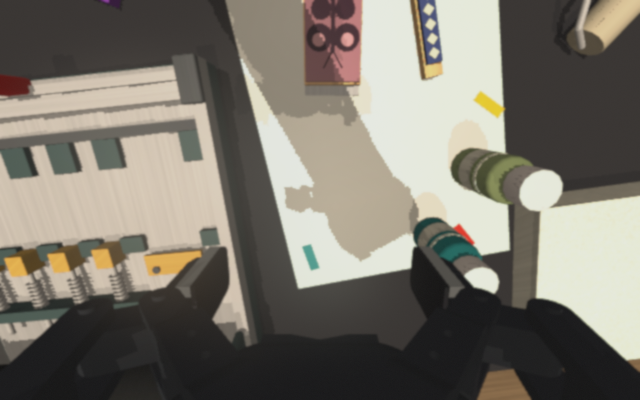

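Emit:
carry_out(series=[[2.7,-27,18,-0.001,1],[2.7,-27,18,-0.001,1],[2.7,-27,18,-0.001,1],[2.7,-27,18,-0.001,1],[2.7,-27,18,-0.001,1]])

```text
time: 14.97
position: [484.5, 282.7, 118.3]
ee_rot: [3.141, 0.001, 1.424]
contact_force: [-0.6, -0.2, -0.1]
finger_gap: 85.4
```

Emit:
carry_out(series=[[2.7,-24,18,0,1],[0,0,0,0,0.75],[0,0,0,0,0.75]])

```text
time: 15.22
position: [460.6, 289.5, 100.1]
ee_rot: [-3.14, 0.003, 1.427]
contact_force: [1.1, 0.2, -0.1]
finger_gap: 75.0
```

Run:
```python
from h import *
plan((460.6,291.4,2),1.4297)
p=snap('wrist','w14'); W=cloud(p)
P=region(p,12,35,(460,290),90,W); print(rect(P))
```

```text
rot_z_err [-3.1401e+00  2.7000e-03  1.4274e+00] delta [ -0.    1.9 -98.1] dyaw 0.0023 rows 3
[0.6, -0.1, 32.7, np.float64(-0.0008)]
[0.6, -0.1, 32.7, np.float64(-0.0008)]
[0.6, -0.1, 32.7, np.float64(-0.0008)]
([460.2, 291.5, 119.0, 58.3], -7.87, 'z', [15.5, 22.8, 24.1])
```

View pics/w14.png

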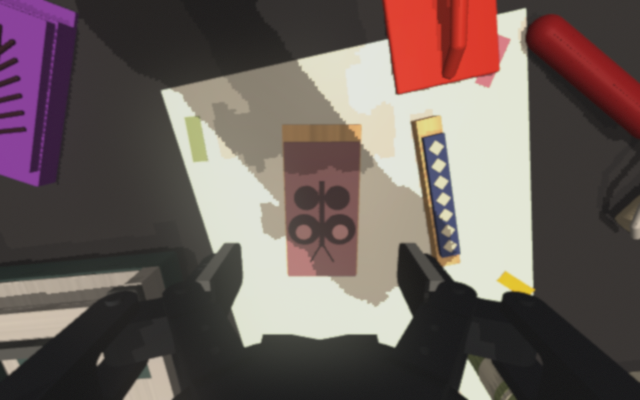

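Emit:
carry_out(series=[[1.5,0,33,0,0.75],[0,0,33,0,0.75],[0,0,32,0,0.75],[0,0,0,0,0.75]])

```text
time: 15.6
position: [460.6, 289.6, -1.7]
ee_rot: [-3.137, 0.007, 1.426]
contact_force: [-1.0, -0.6, 0.5]
finger_gap: 74.9
```

Emit:
carry_out(series=[[0,0,0,0,0.1],[0,0,0,0,0.1],[0,0,0,0,0.1],[0,0,0,0,0.1]], force=25)

```text
time: 15.93
position: [463.2, 294.4, 4.7]
ee_rot: [3.139, -0.002, 1.428]
contact_force: [0.2, 0.5, -2.2]
finger_gap: 57.3
```

Emit:
carry_out(series=[[0,0,-30,0,0.1],[0,0,-35,0,0.1],[0,0,-35,0,0.1],[0,0,0,0,0.1],[0,0,0,0,0.1]])

```text
time: 16.35
position: [463.5, 295.1, 106.1]
ee_rot: [3.137, -0.005, 1.429]
contact_force: [-1.0, 0.8, -3.5]
finger_gap: 57.2
```

Run:
```python
from h import *
tilt('w15',lo=(150,30,30),hi=(179,200,255),zr=(60,300))
```

```text
3776 slope deg x,y [-4.4  -2.44] x [446.69544632 492.28229054] y [272.4077552  317.30336761] z [124.25023616 180.08350754] plane [-7.69053256e-02 -4.26006953e-02  1.75285729e+02]
pos [462.18752313 294.17759561 104.18495566] F [-0.61665861  0.64138745 -2.6248682 ] gap 56.87841145068516 t 16.4
```

View pics/w15.png

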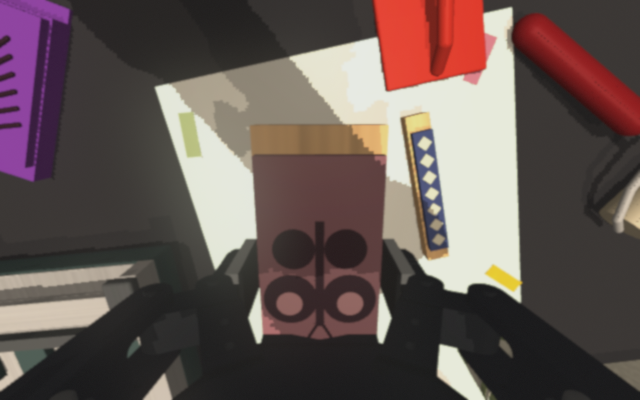

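```bash
cat >> h.py <<'E'
def held(f,dz=(8,40),snapit=True):
    """plane+extent of block held: points between fingers in tool frame"""
    p=snap('wrist',f) if snapit else ld(f); s=observe(); W=cloud(p); t=np.array(s['position']); y=s['ee_rot'][2]
    tx=np.array([np.cos(y),np.sin(y),0]); ty=np.array([np.sin(y),-np.cos(y),0])
    d=W-t; X=d@tx; Y=d@ty; Z=d[...,2]
    m=(np.abs(X)<24)&(Y>-50)&(Y<30)&(Z>dz[0])&(Z<dz[1])
    B=np.c_[X[m],Y[m],Z[m]]; k=np.ones(len(B),bool)
    for _ in range(5):
        A=np.c_[B[:,:2],np.ones(len(B))]; c=np.linalg.lstsq(A[k],B[k,2],rcond=None)[0]; k=np.abs(A@c-B[:,2])<2
    m2=(np.abs(X)<34)&(Y>-90)&(Y<30)&(Z>dz[0]-8)&(Z<dz[1]+12)
    print('held n',k.sum(),'pitch(deg, - = nose down)',round(np.degrees(np.arctan(c[1])),2),'rollx',round(np.degrees(np.arctan(c[0])),2),'top above TCP',round(c[2],2),'facestart toolY',round(np.percentile(B[k,1],0.5),1),'tail toolY',round(np.percentile(Y[m2],0.5),1),'Xrange',np.round(np.percentile(X[m2],[1,99]),1))
    print('TCP',np.round(t,1),'rot',np.round(s['ee_rot'],4),'F',np.round(s['contact_force'],1),'gap',round(float(s['finger_gap']),1),'t',round(float(s['time']),2))
E
python3 - <<'E'
from h import *
held('w15',snapit=False)
plan((587.5,93.7,90),1.5266)
E
```

```text
held n 18444 pitch(deg, - = nose down) 0.76 rollx 0.39 top above TCP 21.15 facestart toolY -49.5 tail toolY -61.4 Xrange [-31.4  31.8]
TCP [462.2 294.2 104.2] rot [ 3.1396e+00 -2.0000e-03  1.4290e+00] F [-0.6  0.6 -2.6] gap 56.9 t 16.4
rot_z_err [ 3.1396e+00 -2.0000e-03  1.4290e+00] delta [ 125.3 -200.5  -14.2] dyaw 0.0976 rows 6
[-30.1, 25.4, 2.4, np.float64(-0.0163)]
[-30.5, 24.9, 2.4, np.float64(-0.0163)]
[-30.9, 24.4, 2.4, np.float64(-0.0163)]
[-31.3, 23.9, 2.4, np.float64(-0.0163)]
[-31.7, 23.4, 2.4, np.float64(-0.0163)]
[-32.1, 22.9, 2.4, np.float64(-0.0163)]
```

Run:
```python
from h import *
o=np.array([598.8,1.6]); a=np.radians(-2.53); ex=np.array([np.cos(a),np.sin(a)]); ey=np.array([-np.sin(a),np.cos(a)])
for f in ['w2','w5']:
    p=ld(f); W=cloud(p); W=W
    m=(np.abs(W[...,2]-48)<2.5)
    m=cv2.erode(m.astype(np.uint8),np.ones((3,3)))
    n,l,st,c=cv2.connectedComponentsWithStats(m)
    for i in range(1,n):
        if st[i,4]>150:
            P=W[l==i][:,:2]-o; u=P@ex; v=P@ey
            if st[i,4]<3000: print(f,np.round(c[i]),st[i,4],'u',np.round(np.percentile(u,[2,98]),1),'v',np.round(np.percentile(v,[2,98]),1),'mid',np.round(np.percentile(v,[2,98]).mean(),1))
```

```text
w2 [160.  32.] 654 u [-55.  -31.5] v [-148.7 -125.7] mid -137.2
w2 [207.  34.] 584 u [-55.  -31.3] v [-101.  -80.] mid -90.5
w2 [255.  34.] 587 u [-55.2 -31.8] v [-55.3 -34.3] mid -44.8
w2 [302.  36.] 589 u [-55.2 -31.6] v [-9.1 11.4] mid 1.2
w2 [351.  38.] 639 u [-55.2 -31.5] v [36.7 58.3] mid 47.5
w2 [442.  41.] 691 u [-55.1 -31.5] v [124.1 147.6] mid 135.8
w2 [167. 133.] 268 u [45.1 59.9] v [-148.8 -126.6] mid -137.7
w2 [213. 134.] 276 u [44.9 60.3] v [-100.9  -82.7] mid -91.8
w2 [258. 136.] 274 u [45.2 59.7] v [-54.6 -34.7] mid -44.6
w2 [301. 138.] 303 u [44.9 60.3] v [-9.4 11.7] mid 1.2
w2 [345. 139.] 306 u [45.2 60. ] v [36.8 58.4] mid 47.6
w2 [429. 142.] 316 u [44.8 60.1] v [124.8 147.2] mid 136.0
w5 [367. 245.] 834 u [-70.1 -32.3] v [34.5 58.4] mid 46.5
w5 [165. 247.] 777 u [-66.4 -32.7] v [-148.8 -125.6] mid -137.2
w5 [216. 238.] 328 u [-69.9 -44.1] v [-100.9  -75.8] mid -88.4
w5 [267. 248.] 666 u [-65.8 -32.3] v [-55.2 -34.1] mid -44.7
w5 [317. 248.] 651 u [-61.7 -32.3] v [-9.2 11.8] mid 1.3
w5 [467. 247.] 689 u [-59.1 -32.7] v [125. 148.] mid 136.5
```

Emit:
carry_out(series=[[-30,25.4,0,-0.0163,0.1],[-30.5,24.9,0,-0.0163,0.1],[-30.9,24.4,0,-0.0163,0.1],[-31.3,23.9,0,-0.0163,0.1],[-31.7,22,0,-0.0163,0.1]])

```text
time: 16.82
position: [564.6, 125.1, 101.2]
ee_rot: [-3.139, 0.001, 1.511]
contact_force: [1.3, 0.5, -2.1]
finger_gap: 57.3
```

Emit:
carry_out(series=[[-32,22,4,-0.0163,0.1],[0,0,0,0,0.1],[0,0,0,0,0.1],[0,0,0,0,0.1]])

```text
time: 17.15
position: [583.5, 93.9, 97.2]
ee_rot: [-3.138, 0.0, 1.526]
contact_force: [-0.7, 0.8, -2.5]
finger_gap: 57.2
```

Run:
```python
from h import *
held('w16')
plan((584.1,93.8,75),1.5266)
```

```text
held n 18423 pitch(deg, - = nose down) 0.29 rollx -0.0 top above TCP 18.9 facestart toolY -49.8 tail toolY -62.4 Xrange [-31.9  31.8]
TCP [583.5  95.   97.5] rot [-3.1389e+00 -3.0000e-04  1.5280e+00] F [-0.8  0.5 -1.7] gap 57.1 t 17.2
rot_z_err [-3.1389e+00 -3.0000e-04  1.5280e+00] delta [  0.6  -1.2 -22.5] dyaw -0.0014 rows 1
[-1.2, 0.7, 22.5, np.float64(0.0014)]
```

View pics/w16.png

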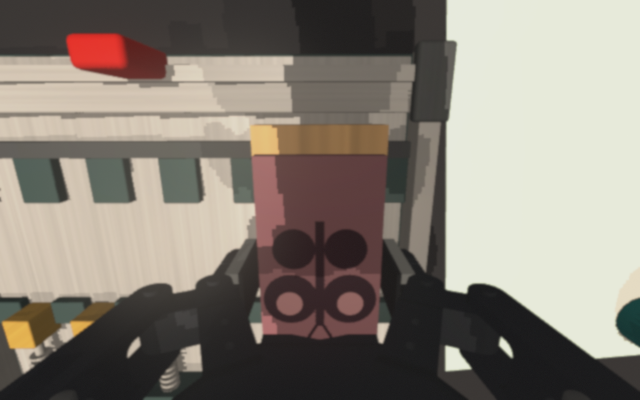

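Emit:
carry_out(series=[[-1,0.5,20,0,0.1],[0,0,15,0,0.1],[0,0,0,0,0.1],[0,0,0,0,0.1]], force=20)

```text
time: 17.53
position: [583.9, 94.4, 62.9]
ee_rot: [-3.139, 0.0, 1.529]
contact_force: [0.7, 0.4, -2.8]
finger_gap: 57.1
```

Emit:
carry_out(series=[[0,0,3,0,0.1],[0,0,3,0,0.1],[0,0,2,0,0.1],[0,0,2,0,0.1],[0,0,0,0,0.1]])

```text
time: 17.95
position: [585.5, 92.9, 53.8]
ee_rot: [3.141, -0.0, 1.527]
contact_force: [-0.4, 0.4, -0.4]
finger_gap: 56.7
```

Run:
```python
from h import *
held('w17')
```

```text
held n 18358 pitch(deg, - = nose down) 0.27 rollx 0.06 top above TCP 19.12 facestart toolY -49.7 tail toolY -89.6 Xrange [-32.6  32.6]
TCP [585.5  92.9  53.9] rot [ 3.1413e+00 -2.0000e-04  1.5265e+00] F [-0.3  1.  -0.8] gap 57.0 t 18.0
```

View pics/w17.png

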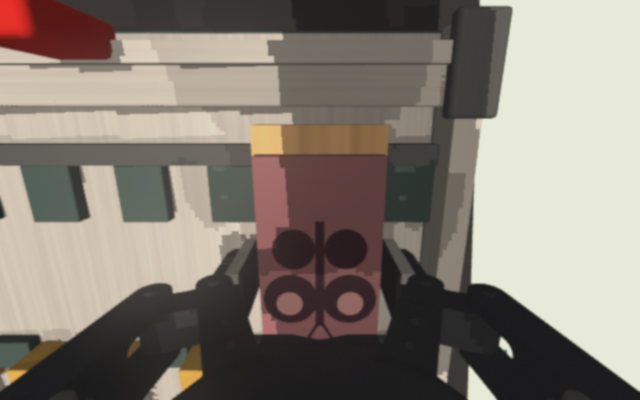

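Emit:
carry_out(series=[[0.5,0,1.5,0,0.1],[0,0,1.5,0,0.1],[0,0,1.5,0,0.1],[0,0,0,0,0.1]])

```text
time: 18.33
position: [586.8, 92.9, 49.9]
ee_rot: [3.139, -0.0, 1.526]
contact_force: [1.3, -1.4, 3.9]
finger_gap: 57.4
```

Run:
```python
from h import *
held('w18')
```

```text
held n 18099 pitch(deg, - = nose down) -4.36 rollx 0.05 top above TCP 19.42 facestart toolY -49.7 tail toolY -89.6 Xrange [-32.7  32.6]
TCP [586.8  92.9  49.9] rot [ 3.1387e+00 -1.0000e-04  1.5262e+00] F [ 3.2 -1.6  3.8] gap 57.2 t 18.38
```

Emit:
carry_out(series=[[0.5,0,1,0,0.1],[0,0,0,0,0.1]])

```text
time: 18.55
position: [586.9, 93.0, 49.6]
ee_rot: [3.139, 0.0, 1.526]
contact_force: [0.3, -2.8, 10.2]
finger_gap: 57.0
```

Run:
```python
from h import *
held('w19')
```

```text
held n 18090 pitch(deg, - = nose down) -4.62 rollx 0.04 top above TCP 19.52 facestart toolY -49.7 tail toolY -89.7 Xrange [-32.7  32.7]
TCP [586.9  93.   49.6] rot [3.1387e+00 3.0000e-04 1.5258e+00] F [ 0.5 -3.6  9.6] gap 57.0 t 18.6
```

Emit:
carry_out(series=[[0,0,-2.5,0,0.1],[0,5,0,0,0.1],[0,5,0,0,0.1],[0,4,0,0,0.1],[0,0,0,0,0.1]])

```text
time: 19.02
position: [599.9, 93.3, 50.0]
ee_rot: [-3.141, 0.0, 1.527]
contact_force: [-0.2, 0.5, -2.3]
finger_gap: 57.0
```

Run:
```python
from h import *
held('w20')
```

```text
held n 18266 pitch(deg, - = nose down) -3.62 rollx 0.07 top above TCP 19.49 facestart toolY -49.8 tail toolY -89.7 Xrange [-32.3  32.3]
TCP [599.4  93.3  50. ] rot [-3.1407e+00  1.0000e-04  1.5266e+00] F [-0.2 -0.2 -2.2] gap 57.0 t 19.07
```

View pics/w20.png

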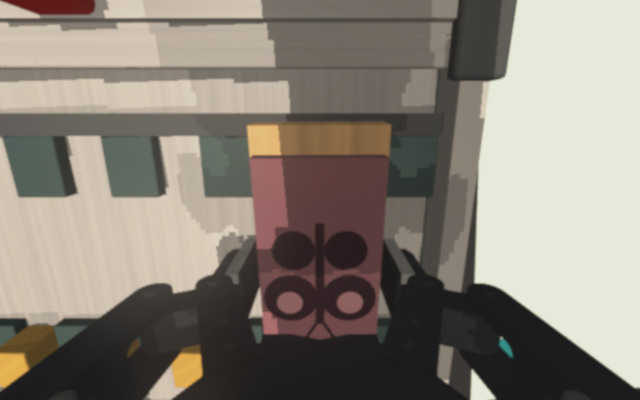

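Emit:
carry_out(series=[[0,0,-1,0,0.1],[0,3,0,0,0.1],[0,3,0,0,0.1],[0,0,0,0,0.1]])

```text
time: 19.4
position: [606.2, 92.9, 51.8]
ee_rot: [3.141, -0.0, 1.526]
contact_force: [0.6, 0.1, -2.4]
finger_gap: 57.0
```

Run:
```python
from h import *
held('w21')
```

```text
held n 18236 pitch(deg, - = nose down) -3.57 rollx 0.03 top above TCP 19.52 facestart toolY -49.8 tail toolY -63.2 Xrange [-31.7  31.8]
TCP [605.8  92.9  51.7] rot [ 3.1412e+00 -1.0000e-04  1.5265e+00] F [-0.7  0.3 -1.8] gap 57.1 t 19.45
```

Emit:
carry_out(series=[[0,0.5,2,0,0.1],[0,0,2,0,0.1],[0,0,2,0,0.1],[0,0,2,0,0.1],[0,0,0,0,0.1]])

```text
time: 19.87
position: [605.6, 93.1, 43.8]
ee_rot: [-3.141, -0.0, 1.527]
contact_force: [-2.0, 0.2, 2.2]
finger_gap: 56.9
```

Run:
```python
from h import *
held('w22')
```

```text
held n 18412 pitch(deg, - = nose down) 0.47 rollx 0.05 top above TCP 19.46 facestart toolY -49.7 tail toolY -72.9 Xrange [-33.  33.]
TCP [605.6  93.1  43.7] rot [-3.1411e+00 -1.0000e-04  1.5269e+00] F [-1.6  0.6  2.1] gap 57.1 t 19.92
```

Emit:
carry_out(series=[[0,0,1.5,0,0.1],[0,0,0,0,0.65],[0,0,0,0,0.65],[0,0,-20,0,0.65],[0,0,-40,0,0.65]])

```text
time: 20.33
position: [602.3, 92.1, 97.9]
ee_rot: [-3.132, 0.003, 1.527]
contact_force: [0.9, -0.3, -0.0]
finger_gap: 70.6
```

Emit:
carry_out(series=[[-8,32,-20,0,0.65],[-20,32,-10,0,0.65],[-20,20,-10,0,1],[-10,0,0,0,1],[0,0,0,0,1]])

```text
time: 20.75
position: [688.1, 26.6, 142.2]
ee_rot: [3.14, 0.002, 1.521]
contact_force: [-0.0, -0.8, -0.7]
finger_gap: 85.6
```

Run:
```python
from h import *
print(observe()['position'],observe()['time'])
p=snap('wrist','w23'); W=cloud(p)
P=region(p,57,75,(605,92),75,W); print(rect(P))
A=np.c_[P[:,:2],np.ones(len(P))]; print(np.degrees(np.linalg.lstsq(A,P[:,2],rcond=None)[0][:2]))
```

```text
[688.10100416  26.55977985 142.23673524] 20.75
([607.6, 93.1, 109.4, 56.3], -2.61, 'z', [61.6, 62.9, 64.2])
[0.1270324  0.27900475]
```

View pics/w23.png

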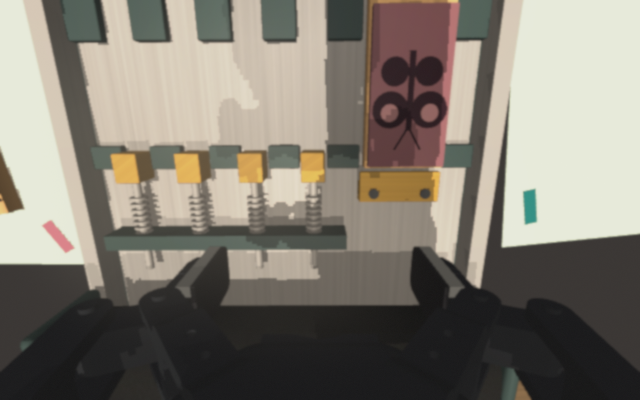

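Emit:
carry_out(series=[[-15,0,-30,-0.02,1],[-30,0,-25,-0.02,1],[-40,0,-5,-0.02,1],[-41,0,0,-0.02,1],[-41,0,0,-0.02,1]])

```text
time: 21.22
position: [687.2, -134.2, 202.3]
ee_rot: [-3.142, -0.002, 1.631]
contact_force: [0.4, -0.5, -0.7]
finger_gap: 85.6
```

Emit:
carry_out(series=[[-41,0,0,-0.02,0],[-41,0,0,-0.016,0],[-35,0,0,0,0],[-18,0,0,0,0],[0,0,0,0,0]])

```text
time: 21.63
position: [696.2, -275.1, 200.6]
ee_rot: [-3.139, 0.002, 1.657]
contact_force: [-0.3, 0.1, -0.0]
finger_gap: 43.0
```

Run:
```python
from h import *
s=observe();print(s['position'],s['ee_rot'],s['time'])
p=snap('wrist','w24'); W=cloud(p)
for k,xy in [('sC',(634,-279)),('sB',(480,-278))]:
    P=region(p,12,35,xy,80,W); print(k,None if P is None else (len(P),rect(P)))
```

```text
[ 696.19885745 -275.07751832  200.64534281] [-3.13901278e+00  1.67017482e-03  1.65680978e+00] 21.6333
sC (2067, ([635.8, -278.2, 119.7, 17.8], 5.48, 'z', [14.9, 22.4, 24.0]))
sB (426, ([532.0, -279.0, 19.5, 17.9], -2.02, 'z', [14.4, 16.0, 23.0]))
```

View pics/w24.png

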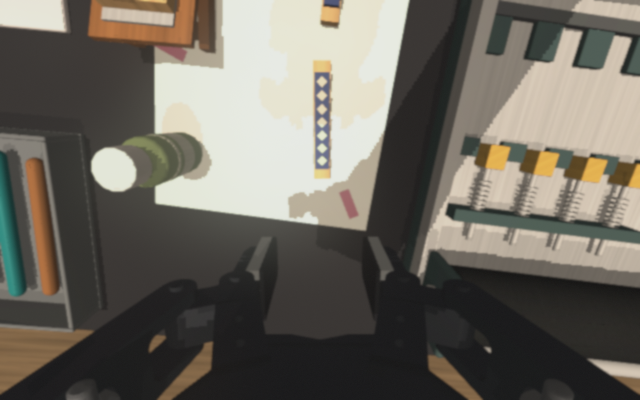

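Run:
```python
from h import *
plan((635.8,-278.2,70),1.6664)
```

```text
rot_z_err [-3.1396e+00 -1.1000e-03  1.6601e+00] delta [ -61.2   -7.1 -130.7] dyaw 0.0063 rows 4
[-0.4, -15.4, 32.7, np.float64(-0.0016)]
[-0.4, -15.4, 32.7, np.float64(-0.0016)]
[-0.4, -15.4, 32.7, np.float64(-0.0016)]
[-0.3, -15.4, 32.7, np.float64(-0.0016)]
```

Emit:
carry_out(series=[[-0.4,-15.4,32.7,-0.0016,0],[-0.4,-15.4,32.7,-0.0016,0],[-0.4,-15.4,32.7,-0.0016,0],[-0.3,-15.4,32.7,-0.0016,0],[0,0,0,0,0]])

```text
time: 22.1
position: [629.7, -272.4, 63.8]
ee_rot: [-3.128, -0.008, 1.671]
contact_force: [-0.5, 1.2, -1.5]
finger_gap: 42.7
```

Emit:
carry_out(series=[[0,0,0,0,0],[0,0,0,0,0]])

```text
time: 22.27
position: [639.7, -275.5, 73.4]
ee_rot: [3.138, 0.0, 1.672]
contact_force: [0.1, -0.9, 0.3]
finger_gap: 42.5
```

Run:
```python
from h import *
plan((635.8,-278.2,4),1.6664)
```

```text
rot_z_err [3.1379e+00 1.0000e-04 1.6718e+00] delta [ -3.9  -2.7 -69.4] dyaw -0.0054 rows 2
[-1.1, -2.1, 34.7, np.float64(0.0027)]
[-1.1, -2.1, 34.7, np.float64(0.0027)]
```

Emit:
carry_out(series=[[-2,-2,33,0.005,0],[0,0,30,0,0],[0,0,3,0,0],[0,0,0,0,0],[0,0,0,0,-1]], force=60)

```text
time: 22.68
position: [637.5, -279.6, 7.9]
ee_rot: [3.138, 0.001, 1.665]
contact_force: [0.1, 0.5, 0.7]
finger_gap: 31.9
```

Emit:
carry_out(series=[[0,0,0,0,-1],[0,0,0,0,-1],[0,0,0,0,-1]])

```text
time: 22.93
position: [637.5, -280.2, 8.7]
ee_rot: [3.137, 0.002, 1.664]
contact_force: [-0.3, 0.6, 6.7]
finger_gap: 16.0
```

Emit:
carry_out(series=[[0,0,-25,0,-1],[0,0,-40,0,-1],[0,0,-40,0,-1],[0,0,0,0,-1]])

```text
time: 23.27
position: [640.6, -282.3, 121.0]
ee_rot: [3.127, 0.007, 1.664]
contact_force: [1.5, -1.0, 0.9]
finger_gap: 15.8
```

```bash
cat >> h.py <<'E'
def heldstrip(f,snapit=True):
    p=snap('wrist',f) if snapit else ld(f); s=observe(); W=cloud(p); t=np.array(s['position']); y=s['ee_rot'][2]
    tx=np.array([np.cos(y),np.sin(y),0]); ty=np.array([np.sin(y),-np.cos(y),0])
    d=W-t; X=d@tx; Y=d@ty; Z=d[...,2]
    m=(np.abs(X)<14)&(Y>-85)&(Y<-14)&(Z>2)&(Z<40)
    B=np.c_[X[m],Y[m],Z[m]]; f1=B[B[:,2]>np.percentile(B[:,2],90)-5]
    k=np.ones(len(f1),bool)
    for _ in range(4):
        A=np.c_[f1[:,:2],np.ones(len(f1))]; c=np.linalg.lstsq(A[k],f1[k,2],rcond=None)[0]; k=np.abs(A@c-f1[:,2])<1.5
    e=B[B[:,1]<-20]
    (cx,cy),(w,h),a=cv2.minAreaRect(e[:,:2].astype(np.float32))
    print('strip: tail toolY',round(np.percentile(B[:,1],0.5),1),'face start',round(np.percentile(f1[k,1],0.5),1),'top above TCP',round(c[2],1),'pitch',round(np.degrees(np.arctan(c[1])),1),'rect',np.round([cx,cy,w,h,a],1))
    print('TCP',np.round(t,1),'rot',np.round(s['ee_rot'],4),'F',np.round(s['contact_force'],1),'gap',round(float(s['finger_gap']),1),'t',round(float(s['time']),2))
E
python3 -c "
from h import *
heldstrip('w25')"
```

```text
strip: tail toolY -60.2 face start -48.4 top above TCP 17.7 pitch 0.8 rect [ -0.6 -40.1  40.2  18.   89.9]
TCP [ 639.  -281.5  117.6] rot [3.1306 0.0054 1.6638] F [-0.5  0.5 -0.4] gap 16.0 t 23.32
```

View pics/w25.png

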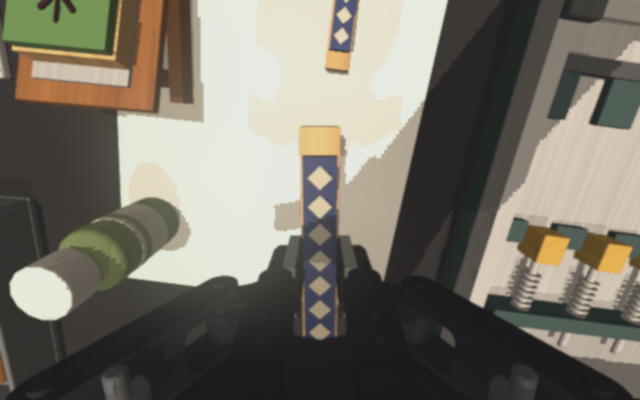

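```bash
python3 -c "
from h import *
plan((579.8,-111.2,105),1.5266)"
```

```text
rot_z_err [3.1306 0.0054 1.6638] delta [-59.2 170.3 -12.6] dyaw -0.1372 rows 5
[35.0, -8.6, 2.5, np.float64(0.0274)]
[34.8, -9.6, 2.5, np.float64(0.0274)]
[34.5, -10.5, 2.5, np.float64(0.0274)]
[34.2, -11.5, 2.5, np.float64(0.0274)]
[33.9, -12.4, 2.5, np.float64(0.0274)]
```

Emit:
carry_out(series=[[35,-8.6,1,0.0274,-1],[34.8,-9.6,1,0.0274,-1],[34.5,-10.5,2,0.0274,-1],[34.2,-11.5,2,0.0274,-1],[33.9,-12.4,2,0.0274,-1]])

```text
time: 23.73
position: [574.8, -107.9, 102.3]
ee_rot: [3.142, -0.0, 1.525]
contact_force: [0.4, -0.2, -0.7]
finger_gap: 15.8
```

Emit:
carry_out(series=[[0,0,0,0,-1],[0,0,0,0,-1],[0,0,0,0,-1]])

```text
time: 23.98
position: [576.1, -109.8, 102.6]
ee_rot: [3.141, 0.001, 1.527]
contact_force: [0.5, 0.6, -0.7]
finger_gap: 15.7
```

```bash
python3 -c "
from h import *
heldstrip('w26')
plan((579.8,-111.2,62),1.5266)"
```

```text
strip: tail toolY -61.7 face start -49.9 top above TCP 14.4 pitch 0.0 rect [  1.2 -41.   41.9  18.   89.9]
TCP [ 576.2 -110.7  102.6] rot [3.1409e+00 9.0000e-04 1.5259e+00] F [ 0.6  0.2 -0.3] gap 15.8 t 24.03
rot_z_err [3.1409e+00 9.0000e-04 1.5259e+00] delta [  3.6  -0.5 -40.6] dyaw 0.0007 rows 2
[-0.2, 1.8, 20.3, np.float64(-0.0004)]
[-0.2, 1.8, 20.3, np.float64(-0.0004)]
```

View pics/w26.png

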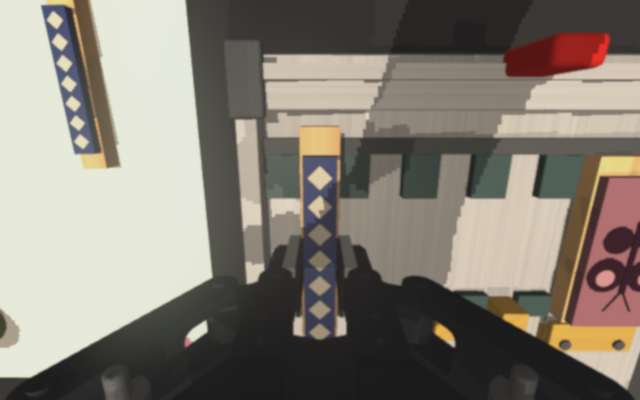

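Emit:
carry_out(series=[[-0.5,4,20,0,-1],[0,0,21,0,-1],[0,0,0,0,-1],[0,0,0,0,-1],[0,0,0,0,-1]])

```text
time: 24.45
position: [580.2, -111.2, 62.0]
ee_rot: [3.141, 0.0, 1.526]
contact_force: [0.9, -0.7, -0.3]
finger_gap: 15.8
```

```bash
python3 -c "
from h import *
heldstrip('w27')
p=ld('w27'); W=cloud(p); o=np.array([598.8,1.6]); a=np.radians(-2.53); ex=np.array([np.cos(a),np.sin(a)]); ey=np.array([-np.sin(a),np.cos(a)])
U=(W[...,:2]-o)@ex; V=(W[...,:2]-o)@ey; Z=W[...,2]
m=(Z>68)&(Z<80)&(U<-20)&(U>-90)&(np.abs(V+113)<15)
print('strip v',np.percentile(V[m],[2,50,98]),'u',np.percentile(U[m],[1,99]))
m=(np.abs(Z-48)<3)&(U<-33)&(U>-58)&(V>-160)&(V<-60)
for lo,hi in ((-160,-124),(-104,-70)):
    q=m&(V>lo)&(V<hi); print(np.percentile(V[q],[2,98]),q.sum())
"
```

```text
strip: tail toolY -82.9 face start -50.0 top above TCP 14.0 pitch -0.0 rect [ -0.  -52.5  27.9  64.9   0. ]
TCP [ 580.4 -111.    62.3] rot [3.1404e+00 3.0000e-04 1.5258e+00] F [ 1.1 -0.  -1.3] gap 16.0 t 24.5
strip v [-123.27658334 -113.44560178 -103.28860943] u [-74.83234561 -20.74646396]
[-149.02309686 -125.30005243] 2200
[-102.33313841  -79.60963013] 2088
```

View pics/w27.png

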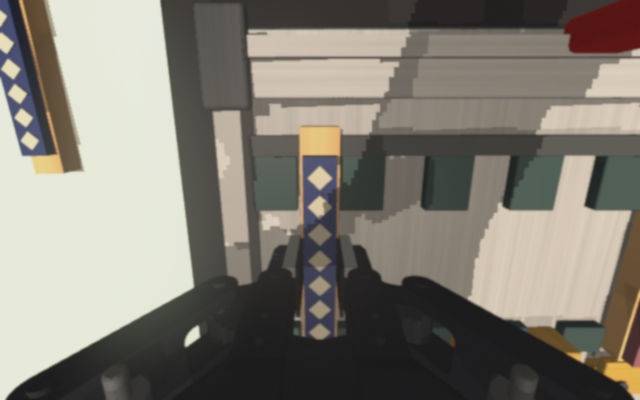

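Emit:
carry_out(series=[[-0.3,6,0,0,-1],[0,6,0,0,-1],[0,6,0,0,-1],[0,0,0,0,-1]])

```text
time: 24.83
position: [597.9, -111.6, 61.7]
ee_rot: [-3.14, 0.0, 1.527]
contact_force: [-5.8, -0.9, 1.5]
finger_gap: 15.9
```

```bash
cat >> h.py <<'E'
O=np.array([598.8,1.6]); AB=np.radians(-2.53); EX=np.array([np.cos(AB),np.sin(AB)]); EY=np.array([-np.sin(AB),np.cos(AB)])
def uv(P): P=np.asarray(P)[...,:2]-O; return P@EX,P@EY
def xy(u,v): return O+u*EX+v*EY
def chan(f,vc):
    p=snap('wrist',f); W=cloud(p); U,V=uv(W); Z=W[...,2]; s=observe()
    m=(Z>s['position'][2]+8)&(Z<s['position'][2]+20)&(U<-25)&(U>-86)&(np.abs(V-vc)<15)
    print('strip v',np.round(np.percentile(V[m],[2,98]),1),'mid',np.round(np.percentile(V[m],[2,98]).mean(),1),'near end u',np.round(np.percentile(U[m],1),1), 'top z',np.round(np.median(Z[m]),1))
    m=(np.abs(Z-48)<3)&(U<-33)&(U>-58)
    e=[]
    for lo,hi in ((vc-34,vc-10.5),(vc+10.5,vc+34)):
        q=m&(V>lo)&(V<hi); e.append(np.round(np.percentile(V[q],[2,98]),1).tolist() if q.sum()>50 else None)
    print('ribs',e); print('TCP uv',np.round(uv(s['position']),1),'z',round(s['position'][2],1),'F',np.round(s['contact_force'],1),'gap',round(float(s['finger_gap']),1),'t',round(float(s['time']),2))
E
python3 -c "
from h import *
chan('w28',-113.5)"
```

```text
strip v [-120.  -105.5] mid -112.8 near end u -53.2 top z 75.7
ribs [[-147.0, -125.3], [-102.0, -80.0]]
TCP uv [   3.5 -113.1] z 61.6 F [-4.7  0.2  2.8] gap 15.6 t 24.88
```

Emit:
carry_out(series=[[-0.6,0,3,0,-1],[0,0,3,0,-1],[0,0,3,0,-1],[0,0,3,0,-1],[0,0,2,0,-1]])

```text
time: 25.3
position: [596.8, -111.7, 48.5]
ee_rot: [-3.139, -0.0, 1.527]
contact_force: [-12.9, 1.5, 26.7]
finger_gap: 15.8
```

Emit:
carry_out(series=[[0,0,0,0,-1],[0,0,0,0,-1]])

```text
time: 25.47
position: [596.7, -111.6, 48.6]
ee_rot: [-3.139, -0.0, 1.527]
contact_force: [-8.3, 1.1, 11.3]
finger_gap: 15.9
```

```bash
python3 -c "
from h import *
chan('w29',-113.5)"
```

```text
strip v [-120.1 -105.6] mid -112.9 near end u -56.1 top z 62.8
ribs [[-147.0, -125.3], [-102.6, -80.1]]
TCP uv [   2.9 -113.2] z 48.6 F [-8.2  0.6 11.4] gap 16.1 t 25.52
```

View pics/w29.png

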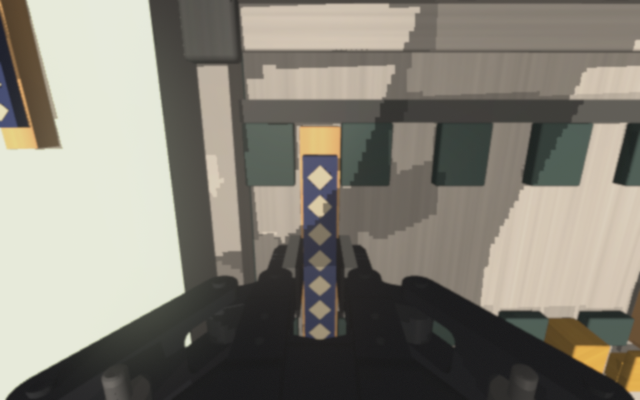

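Emit:
carry_out(series=[[0,-1,0,0,-1],[0,0,0,0,-0.3],[0,0,0,0,-0.3],[0,0,-15,0,-0.3],[0,0,-40,0,-0.3]])

```text
time: 25.93
position: [593.9, -110.9, 98.2]
ee_rot: [-3.133, -0.001, 1.527]
contact_force: [0.6, 0.3, -0.5]
finger_gap: 30.3
```

Emit:
carry_out(series=[[0,30,-20,0,0],[0,35,-15,0,0],[0,0,0,0,0]])

```text
time: 26.18
position: [670.8, -114.3, 143.0]
ee_rot: [3.126, 0.001, 1.529]
contact_force: [0.7, -0.4, -0.1]
finger_gap: 42.8
```

```bash
cat >> h.py <<'E'
def loaded(f,vcs,snapit=True):
    p=snap('wrist',f) if snapit else ld(f); W=cloud(p); U,V=uv(W); Z=W[...,2]
    for vc in vcs:
        m=(np.abs(V-vc)<11)&(U>-75)&(U<60)&(Z>52)&(Z<80)
        fa=m&(U>-45)&(U<40)&(Z>58); P=np.c_[U[fa],V[fa],np.ones(fa.sum())]
        c=np.linalg.lstsq(P,Z[fa],rcond=None)[0] if fa.sum()>50 else None
        print(vc,'n',fa.sum(),'u',np.round(np.percentile(U[m],[0.5,99]),1),'v',np.round(np.percentile(V[fa],[2,50,98]),1) if fa.sum() else '','slope deg',None if c is None else np.round(np.degrees(c[:2]),2),'z mid',None if c is None else round(c@[0,vc,1],1))
E
python3 -c "
from h import *
print(observe()['position'])
loaded('w30',[-113.5])"
```

```text
[ 670.83107149 -114.30234042  142.98873511]
-113.5 n 2851 u [-59.8  59.5] v [-120.1 -112.9 -105.7] slope deg [0.07 0.15] z mid 62.9
```

View pics/w30.png

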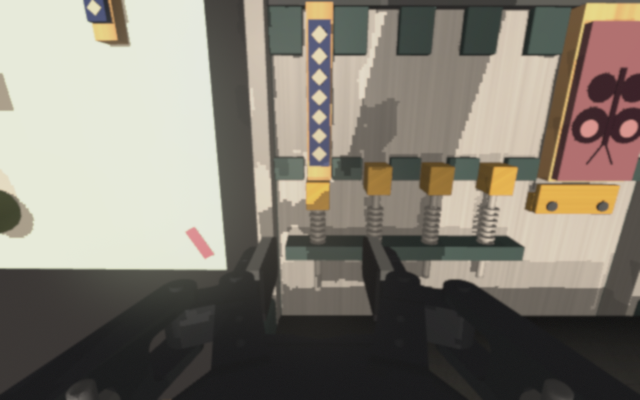

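Emit:
carry_out(series=[[-5,-10,-30,0,0],[-32,-22,-10,-0.003,0],[-32,-22,0,-0.003,0],[-32,-22,0,-0.003,0],[-32,-22,0,-0.003,0]])

```text
time: 26.65
position: [556.9, -244.4, 177.0]
ee_rot: [-3.142, 0.0, 1.54]
contact_force: [1.0, -0.7, -0.3]
finger_gap: 42.8
```

Emit:
carry_out(series=[[-28,-22,0,-0.003,0],[-6,-5,0,0,0],[0,0,0,0,0]])

```text
time: 26.9
position: [527.5, -280.1, 177.0]
ee_rot: [-3.14, 0.001, 1.535]
contact_force: [0.8, -0.4, -0.6]
finger_gap: 42.6
```

```bash
python3 -c "
from h import *
s=observe();print(s['position'],s['ee_rot'],s['time'])
p=snap('wrist','w31'); W=cloud(p)
P=region(p,12,35,(480,-278),90,W); print(len(P),rect(P))
plan((480,-278,70),1.545)"
```

```text
[ 527.46357914 -280.0995766   177.00461608] [-3.14027319e+00  1.07828179e-03  1.53545938e+00] 26.9
2286 ([481.4, -277.6, 119.5, 17.6], -1.65, 'z', [15.1, 22.5, 24.0])
rot_z_err [-3.1414e+00 -3.0000e-04  1.5392e+00] delta [ -49.5   -0.5 -107. ] dyaw 0.0058 rows 3
[-0.7, -16.5, 35.7, np.float64(-0.0019)]
[-0.7, -16.5, 35.7, np.float64(-0.0019)]
[-0.6, -16.5, 35.7, np.float64(-0.0019)]
```

View pics/w31.png

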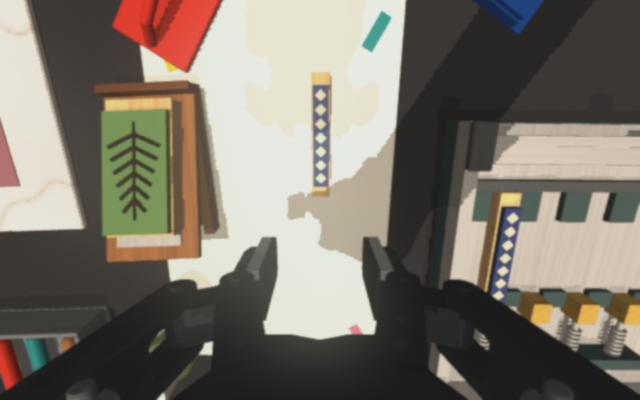

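Emit:
carry_out(series=[[-0.5,-16,33,-0.001,0],[-0.5,-16,35,-0.001,0],[-0.5,-16,35,0,0],[0,0,0,0,0],[0,0,0,0,0]])

```text
time: 27.37
position: [482.3, -274.7, 73.0]
ee_rot: [-3.138, -0.002, 1.546]
contact_force: [1.3, -0.8, -0.8]
finger_gap: 42.7
```

```bash
python3 -c "
from h import *
plan((481.4,-277.6,6),1.542)"
```

```text
rot_z_err [-3.1384e+00 -2.4000e-03  1.5460e+00] delta [ -0.9  -2.9 -67. ] dyaw -0.004 rows 2
[-1.5, -0.4, 33.5, np.float64(0.002)]
[-1.5, -0.4, 33.5, np.float64(0.002)]
```

Emit:
carry_out(series=[[-2,-1,33,0.004,0],[0,0,34,0,0],[0,0,0,0,0],[0,0,0,0,-1],[0,0,0,0,-1]], force=60)

```text
time: 27.78
position: [484.1, -279.1, 9.8]
ee_rot: [3.138, 0.001, 1.541]
contact_force: [-0.7, 1.0, 0.9]
finger_gap: 19.3
```

Emit:
carry_out(series=[[0,0,0,0,-1],[0,0,0,0,-1],[0,0,-25,0,-1],[0,0,-40,0,-1],[0,0,-35,0,-1]])

```text
time: 28.2
position: [481.4, -278.9, 109.8]
ee_rot: [3.141, 0.0, 1.54]
contact_force: [-0.0, -0.6, 0.1]
finger_gap: 15.6
```

Emit:
carry_out(series=[[0,0,0,0,-1],[0,0,0,0,-1]])

```text
time: 28.37
position: [483.5, -279.9, 111.1]
ee_rot: [3.135, 0.003, 1.54]
contact_force: [-0.5, 1.1, -1.5]
finger_gap: 15.6
```

```bash
python3 -c "
from h import *
heldstrip('w32')
plan(list(xy(-13,-67.5))+[105],1.5266)"
```

```text
strip: tail toolY -61.5 face start -49.7 top above TCP 14.7 pitch 0.3 rect [ -0.3 -40.8  18.1  41.5   0.1]
TCP [ 482.1 -279.1  109.2] rot [3.1383e+00 1.2000e-03 1.5400e+00] F [ 0.1  0.1 -1. ] gap 15.4 t 28.42
rot_z_err [3.1383e+00 1.2000e-03 1.5400e+00] delta [100.7 213.8  -4.2] dyaw -0.0134 rows 6
[36.1, 15.7, 0.7, np.float64(0.0022)]
[36.2, 15.6, 0.7, np.float64(0.0022)]
[36.2, 15.5, 0.7, np.float64(0.0022)]
[36.2, 15.4, 0.7, np.float64(0.0022)]
[36.3, 15.4, 0.7, np.float64(0.0022)]
[36.3, 15.3, 0.7, np.float64(0.0022)]
```

Emit:
carry_out(series=[[36.1,15.7,0.5,0.0022,-1],[36.2,15.6,0.5,0.0022,-1],[36.2,15.5,0.5,0.0022,-1],[36.2,15.4,0.5,0.0022,-1],[36.3,15.4,0.5,0.0022,-1]])

```text
time: 28.83
position: [564.8, -98.9, 103.7]
ee_rot: [-3.139, -0.0, 1.529]
contact_force: [0.6, -0.9, -0.4]
finger_gap: 15.8
```

Emit:
carry_out(series=[[36.3,15.3,0.5,0.0022,-1],[0,0,0,0,-1],[0,0,0,0,-1],[0,0,0,0,-1]])

```text
time: 29.17
position: [581.1, -65.2, 103.2]
ee_rot: [-3.139, 0.001, 1.527]
contact_force: [-0.4, -0.6, 0.4]
finger_gap: 15.9
```

```bash
python3 -c "
from h import *
heldstrip('w33')
chan('w33b',-67.5)
plan(list(xy(-13,-67.5))+[62],1.5266)"
```

```text
strip: tail toolY -62.7 face start -51.0 top above TCP 12.6 pitch -0.1 rect [  1.4 -41.4  42.8  18.   89.9]
TCP [581.  -66.3 103.5] rot [-3.1395e+00  9.0000e-04  1.5255e+00] F [-0.6  0.4 -0.6] gap 15.3 t 29.22
strip v [-75.8 -60.7] mid -68.3 near end u -65.8 top z 116.4
ribs [[-101.1, -81.8], [-54.7, -33.9]]
TCP uv [-14.7 -69.1] z 103.7 F [-0.4 -0.8 -0.4] gap 15.4 t 29.27
rot_z_err [-3.1400e+00  8.0000e-04  1.5244e+00] delta [  1.7   1.5 -41.7] dyaw 0.0022 rows 2
[0.8, 0.8, 20.9, np.float64(-0.0011)]
[0.8, 0.8, 20.9, np.float64(-0.0011)]
```

Emit:
carry_out(series=[[0.8,1.5,20,-0.001,-1],[0,0,20,0,-1],[0,0,0,0,-1],[0,0,0,0,-1],[0,0,0,0,-1]])

```text
time: 29.68
position: [583.8, -65.5, 65.1]
ee_rot: [3.141, 0.0, 1.526]
contact_force: [0.4, 0.2, -0.7]
finger_gap: 15.9
```

```bash
python3 -c "
from h import *
chan('w34',-67.5)"
```

```text
strip v [-74.5 -60.1] mid -67.3 near end u -63.0 top z 77.9
ribs [[-101.0, -79.3], [-56.3, -34.1]]
TCP uv [-11.6 -67.4] z 65.5 F [ 0.1  0.4 -0. ] gap 15.5 t 29.73
```

Emit:
carry_out(series=[[0,2,2,0,-1],[0,5,0,0,-1],[0,5,0,0,-1],[0,5,0,0,-1],[0,0,0,0,-1]])

```text
time: 30.15
position: [600.7, -65.4, 62.5]
ee_rot: [-3.14, 0.0, 1.528]
contact_force: [-5.2, 0.0, 2.8]
finger_gap: 15.6
```

```bash
python3 -c "
from h import *
heldstrip('w35b')
chan('w35',-67.5)"
```

```text
strip: tail toolY -62.2 face start -50.5 top above TCP 12.9 pitch 0.6 rect [  0.4 -41.1  18.1  42.3   0.1]
TCP [600.1 -65.3  62.4] rot [-3.1396e+00  2.0000e-04  1.5276e+00] F [-5.8 -1.6  2.6] gap 15.8 t 30.2
strip v [-73.6 -59.3] mid -66.5 near end u -46.9 top z 74.8
ribs [[-101.1, -79.3], [-55.7, -34.0]]
TCP uv [  3.9 -66.7] z 62.3 F [-5.4  0.5  2.4] gap 15.5 t 30.25
```

View pics/w35.png

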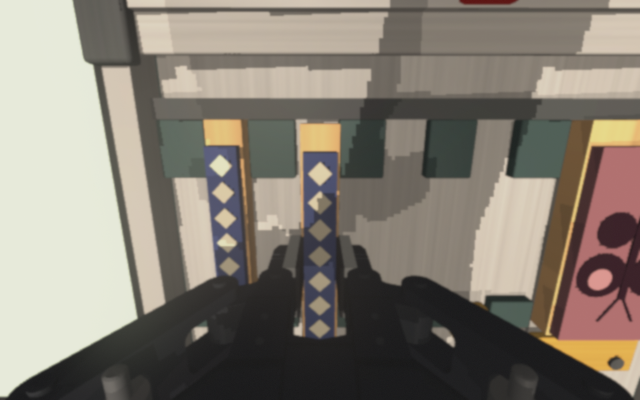

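Emit:
carry_out(series=[[-1,0.3,3,0,-1],[0,0,3,0,-1],[0,0,3,0,-1],[0,0,3,0,-1],[0,0,1,0,-1]])

```text
time: 30.67
position: [599.9, -65.8, 50.0]
ee_rot: [-3.139, -0.0, 1.528]
contact_force: [-9.3, 0.3, 17.1]
finger_gap: 15.5
```

Emit:
carry_out(series=[[0,0,0,0,-1],[0,0,0,0,-1]])

```text
time: 30.83
position: [599.9, -65.8, 50.1]
ee_rot: [-3.139, -0.0, 1.528]
contact_force: [-6.7, 0.0, 8.2]
finger_gap: 16.1
```

```bash
python3 -c "
from h import *
chan('w36',-67.5)"
```

```text
strip v [-74.2 -59.9] mid -67.1 near end u -47.0 top z 62.9
ribs [[-101.0, -79.3], [-56.6, -34.0]]
TCP uv [  4.1 -67.3] z 50.1 F [-8.4  0.5  8. ] gap 15.4 t 30.88
```

Emit:
carry_out(series=[[0,-1,0,0,-1],[0,0,0,0,-0.35],[0,0,0,0,-0.35],[0,0,-15,0,-0.35],[0,0,-40,0,-0.35]])

```text
time: 31.3
position: [596.9, -65.5, 100.1]
ee_rot: [-3.133, 0.0, 1.528]
contact_force: [0.1, 0.4, 0.4]
finger_gap: 27.7
```

Emit:
carry_out(series=[[0,28,-25,0,0],[0,35,-15,0,0],[0,0,0,0,0]])

```text
time: 31.55
position: [672.0, -68.6, 150.2]
ee_rot: [3.125, 0.0, 1.529]
contact_force: [1.1, 0.1, 0.5]
finger_gap: 42.6
```

```bash
python3 -c "
from h import *
print(observe()['position'])
loaded('w37',[-113.5,-67.5])
plan((535,380,195),1.6654)"
```

```text
[672.00351359 -68.62597084 150.1815815 ]
-113.5 n 2799 u [-59.7  59.6] v [-120.1 -112.5 -105.4] slope deg [ 0.05 -2.07] z mid 62.8
-67.5 n 2673 u [-59.9  59.5] v [-74.2 -67.1 -59.8] slope deg [ 0.03 -0.02] z mid 62.9
rot_z_err [3.1326e+00 1.0000e-04 1.5286e+00] delta [-132.8  448.6   47.7] dyaw 0.1368 rows 12
[36.9, -12.6, -4.0, np.float64(-0.0114)]
[37.0, -12.2, -4.0, np.float64(-0.0114)]
[37.2, -11.8, -4.0, np.float64(-0.0114)]
[37.3, -11.4, -4.0, np.float64(-0.0114)]
[37.4, -10.9, -4.0, np.float64(-0.0114)]
[37.5, -10.5, -4.0, np.float64(-0.0114)]
[37.7, -10.1, -4.0, np.float64(-0.0114)]
[37.8, -9.7, -4.0, np.float64(-0.0114)]
[37.9, -9.2, -4.0, np.float64(-0.0114)]
[38.0, -8.8, -4.0, np.float64(-0.0114)]
```

View pics/w37.png

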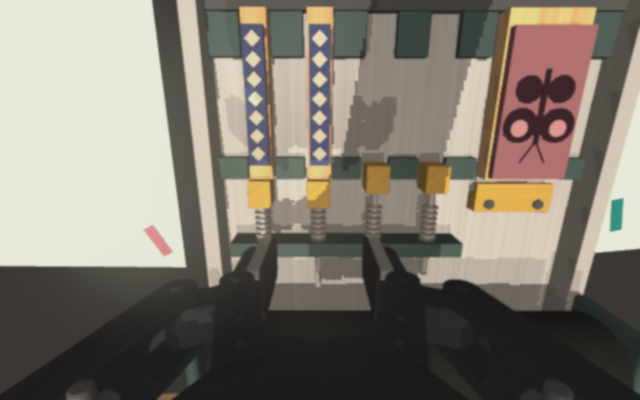

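Emit:
carry_out(series=[[35,-12.6,-12,-0.0114,0],[36,-12.2,-10,-0.0114,0],[37.2,-11.8,-8,-0.0114,0],[37.3,-11.4,-6,-0.0114,0],[37.4,-10.9,-4,-0.0114,0]])

```text
time: 32.02
position: [606.6, 116.9, 184.4]
ee_rot: [3.141, -0.0, 1.585]
contact_force: [0.6, 0.9, 0.2]
finger_gap: 42.6
```

Emit:
carry_out(series=[[37.5,-10.5,-4,-0.0114,0],[37.7,-10.1,0,-0.0114,0],[37.8,-9.7,0,-0.0114,0],[37.9,-9.2,0,-0.0114,0],[38,-8.8,0,-0.0114,0]])

```text
time: 32.43
position: [551.0, 303.8, 187.7]
ee_rot: [-3.141, 0.0, 1.642]
contact_force: [0.9, 0.3, 0.3]
finger_gap: 42.7
```

Emit:
carry_out(series=[[38,-8.3,0,-0.0114,0],[38,-8,0,-0.0114,0],[0,0,0,0,0],[0,0,0,0,0]])

```text
time: 32.77
position: [527.6, 380.1, 187.2]
ee_rot: [-3.14, -0.001, 1.671]
contact_force: [0.1, -2.3, -0.2]
finger_gap: 42.8
```

```bash
python3 -c "
from h import *
s=observe();print(s['position'],s['ee_rot'],s['time'])
p=snap('wrist','w38'); W=cloud(p)
P=region(p,12,35,(467,382),85,W); print(len(P),rect(P))
plan((467.1,382.2,70),1.6654)"
```

```text
[527.64234045 380.0809323  187.20570072] [-3.13994253e+00 -6.43765425e-04  1.67075412e+00] 32.7667
2204 ([467.4, 382.7, 119.5, 17.4], 5.73, 'z', [15.1, 22.5, 24.0])
rot_z_err [-3.1405e+00  9.0000e-04  1.6668e+00] delta [ -62.1    4.8 -117.3] dyaw -0.0014 rows 4
[2.7, -15.3, 29.3, np.float64(0.0004)]
[2.7, -15.3, 29.3, np.float64(0.0004)]
[2.7, -15.3, 29.3, np.float64(0.0004)]
[2.7, -15.3, 29.3, np.float64(0.0004)]
```

View pics/w38.png

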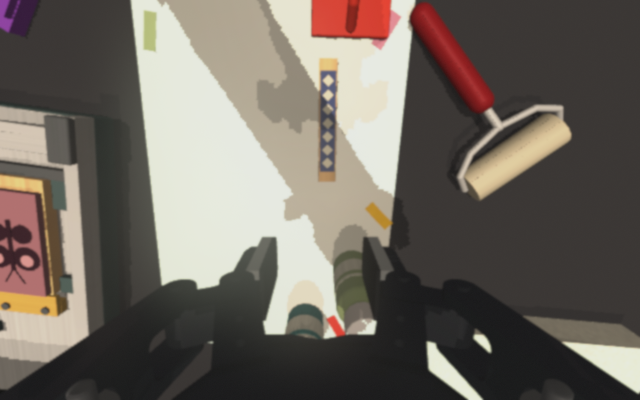

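Emit:
carry_out(series=[[2.7,-15.3,29,0,0],[2.7,-15.3,29,0,0],[2.7,-15.3,29,0,0],[2.7,-15.3,29,0,0],[0,0,0,0,0]])

```text
time: 33.23
position: [462.7, 377.8, 66.6]
ee_rot: [-3.131, 0.007, 1.665]
contact_force: [-1.4, -0.5, -1.1]
finger_gap: 42.7
```

Emit:
carry_out(series=[[0,0,0,0,0],[0,0,0,0,0]])

```text
time: 33.4
position: [470.9, 381.4, 73.9]
ee_rot: [3.139, -0.001, 1.662]
contact_force: [1.1, 0.4, -0.0]
finger_gap: 42.6
```

```bash
python3 -c "
from h import *
p=snap('wrist','w39'); W=cloud(p)
P=region(p,12,35,(467,382),85,W); print(len(P),rect(P))
plan((467.4,382.7,6),1.668)"
```

```text
4362 ([467.3, 382.1, 119.8, 18.0], 5.45, 'z', [15.2, 22.6, 23.8])
rot_z_err [ 3.1376e+00 -1.7000e-03  1.6622e+00] delta [ -4.    0.9 -68.5] dyaw 0.0058 rows 2
[0.6, -1.9, 34.2, np.float64(-0.0029)]
[0.6, -1.9, 34.2, np.float64(-0.0029)]
```

Emit:
carry_out(series=[[0,-2,34,-0.004,0],[0,0,33,0,0],[0,0,0,0,0],[0,0,0,0,-1],[0,0,0,0,-1]], force=60)

```text
time: 33.87
position: [468.4, 382.5, 7.7]
ee_rot: [3.138, -0.002, 1.668]
contact_force: [0.4, -0.2, 0.1]
finger_gap: 19.0
```

Emit:
carry_out(series=[[0,0,0,0,-1],[0,0,0,0,-1],[0,0,-25,0,-1],[0,0,-40,0,-1],[0,0,-40,0,-1]])

```text
time: 34.28
position: [465.9, 381.3, 111.8]
ee_rot: [-3.141, 0.001, 1.669]
contact_force: [1.3, 1.8, -0.3]
finger_gap: 15.8
```

Emit:
carry_out(series=[[0,0,0,0,-1],[0,0,0,0,-1]])

```text
time: 34.45
position: [468.3, 383.5, 114.7]
ee_rot: [3.135, -0.005, 1.669]
contact_force: [0.1, -1.2, -2.2]
finger_gap: 16.2
```

```bash
python3 -c "
from h import *
heldstrip('w40')
plan(list(xy(-13,24.5))+[110],1.5266)"
```

```text
strip: tail toolY -59.9 face start -47.9 top above TCP 17.1 pitch 0.4 rect [  1.  -40.   40.   18.1  90. ]
TCP [467.1 382.4 112.6] rot [ 3.1384e+00 -2.3000e-03  1.6686e+00] F [-0.6 -1.2 -0.5] gap 16.1 t 34.5
rot_z_err [ 3.1384e+00 -2.3000e-03  1.6686e+00] delta [ 119.8 -355.7   -2.6] dyaw -0.142 rows 10
[-36.6, 8.5, 0.3, np.float64(0.0142)]
[-36.5, 9.0, 0.3, np.float64(0.0142)]
[-36.3, 9.5, 0.3, np.float64(0.0142)]
[-36.2, 10.0, 0.3, np.float64(0.0142)]
[-36.0, 10.5, 0.3, np.float64(0.0142)]
[-35.9, 11.0, 0.3, np.float64(0.0142)]
[-35.7, 11.5, 0.3, np.float64(0.0142)]
[-35.6, 12.0, 0.3, np.float64(0.0142)]
[-35.4, 12.5, 0.3, np.float64(0.0142)]
[-35.2, 13.0, 0.3, np.float64(0.0142)]
```

View pics/w40.png

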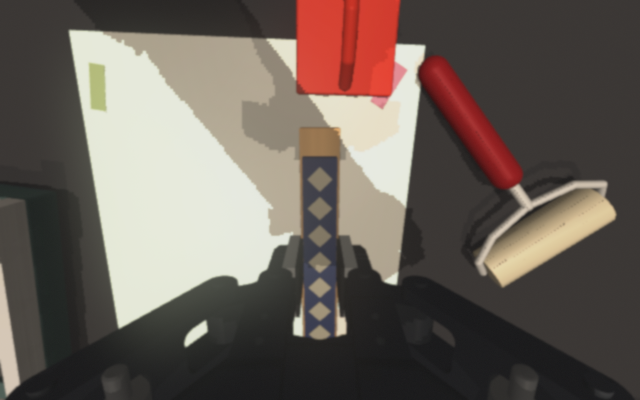

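Emit:
carry_out(series=[[-36.6,8.5,0,0.0142,-1],[-36.5,9,0,0.0142,-1],[-36.3,9.5,0,0.0142,-1],[-36.2,10,0,0.0142,-1],[-36,10.5,0,0.0142,-1]])

```text
time: 34.92
position: [525.7, 201.8, 109.2]
ee_rot: [-3.139, 0.001, 1.597]
contact_force: [0.1, -0.8, 0.2]
finger_gap: 16.2
```

Emit:
carry_out(series=[[-35.9,11,0,0.0142,-1],[-35.7,11.5,0,0.0142,-1],[-35.6,12,0,0.0142,-1],[-35.4,12.5,0,0.0142,-1],[-35.2,13,0,0.0142,-1]])

```text
time: 35.33
position: [585.3, 24.0, 109.2]
ee_rot: [-3.139, 0.0, 1.526]
contact_force: [1.3, -0.8, -0.4]
finger_gap: 15.8
```

Emit:
carry_out(series=[[0,0,0,0,-1],[0,0,0,0,-1],[0,0,0,0,-1]])

```text
time: 35.58
position: [585.1, 26.3, 109.3]
ee_rot: [-3.139, -0.0, 1.527]
contact_force: [0.5, 1.0, -0.4]
finger_gap: 15.9
```

```bash
python3 -c "
from h import *
heldstrip('w41')
chan('w41b',24.5)
plan(list(xy(-14.5,24.5))+[62],1.5266)"
```

```text
strip: tail toolY -61.1 face start -49.1 top above TCP 14.8 pitch -0.1 rect [ -0.7 -40.6  18.1  41.1   0.1]
TCP [585.1  27.4 109.5] rot [-3.1396e+00 -7.0000e-04  1.5284e+00] F [-0.3  0.2 -1.6] gap 15.8 t 35.63
strip v [16.8 34.1] mid 25.5 near end u -75.2 top z 124.4
ribs [[-8.9, 11.5], [39.4, 58.1]]
TCP uv [-14.7  25.6] z 109.7 F [-0.   0.3 -0.2] gap 16.0 t 35.68
rot_z_err [-3.1400e+00 -7.0000e-04  1.5293e+00] delta [  0.2  -1.1 -47.7] dyaw -0.0027 rows 2
[-0.6, 0.1, 23.9, np.float64(0.0014)]
[-0.6, 0.1, 23.9, np.float64(0.0014)]
```

Emit:
carry_out(series=[[-1.2,0,24,0.002,-1],[0,0,23,0,-1],[0,0,0,0,-1],[0,0,0,0,-1],[0,0,0,0,-1]])

```text
time: 36.1
position: [586.4, 25.8, 64.2]
ee_rot: [3.141, -0.0, 1.526]
contact_force: [0.3, -0.1, -0.4]
finger_gap: 16.4
```

```bash
python3 -c "
from h import *
chan('w42',24.5)"
```

```text
strip v [16.5 31.3] mid 23.9 near end u -73.0 top z 79.0
ribs [[-9.0, 12.6], [35.4, 58.0]]
TCP uv [-13.   23.4] z 64.6 F [-0.1 -0.4  0.4] gap 16.1 t 36.15
```

View pics/w42.png

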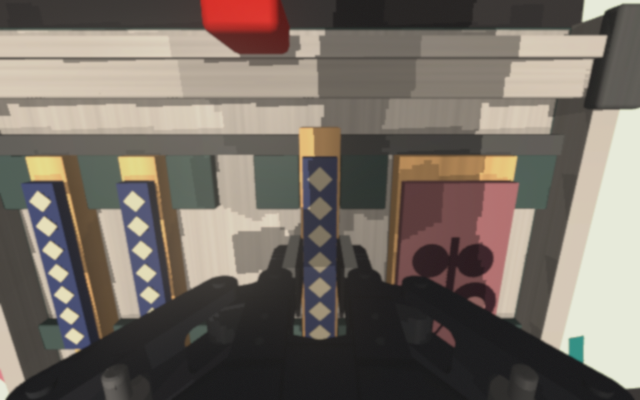

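Emit:
carry_out(series=[[0.2,1,3,0,-1],[0,5,0,0,-1],[0,5,0,0,-1],[0,5,0,0,-1],[0,0,0,0,-1]])

```text
time: 36.57
position: [602.1, 24.5, 60.6]
ee_rot: [-3.14, -0.0, 1.525]
contact_force: [-5.0, 2.1, 3.4]
finger_gap: 15.8
```

```bash
python3 -c "
from h import *
heldstrip('w43b')
chan('w43',24.5)"
```

```text
strip: tail toolY -60.6 face start -49.0 top above TCP 15.1 pitch 0.5 rect [  0.3 -40.4  40.9  18.1  89.9]
TCP [601.6  24.5  60.4] rot [-3.1397e+00 -3.0000e-04  1.5249e+00] F [-4.9  2.1  2.3] gap 16.2 t 36.62
strip v [15.4 31.2] mid 23.3 near end u -58.6 top z 74.9
ribs [[-9.0, 12.5], [35.4, 58.1]]
TCP uv [ 1.4 22.9] z 60.3 F [-5.   1.4  2.5] gap 15.7 t 36.67
```

Emit:
carry_out(series=[[0.6,1.5,0,0,-1],[0,0,3,0,-1],[0,0,3,0,-1],[0,0,3,0,-1],[0,0,3,0,-1]])

```text
time: 37.08
position: [602.4, 24.5, 48.2]
ee_rot: [-3.139, 0.0, 1.524]
contact_force: [-5.1, -0.6, 4.7]
finger_gap: 16.0
```

Emit:
carry_out(series=[[0,0,1,0,-1],[0,0,0,0,-1],[0,0,0,0,-1]])

```text
time: 37.33
position: [602.4, 24.5, 48.0]
ee_rot: [-3.139, 0.0, 1.524]
contact_force: [-7.0, 0.4, 8.2]
finger_gap: 15.9
```

```bash
python3 -c "
from h import *
chan('w44',24.5)"
```

```text
strip v [15.3 31.6] mid 23.5 near end u -58.1 top z 62.6
ribs [[-9.0, 12.7], [35.4, 58.0]]
TCP uv [ 2.6 23. ] z 48.0 F [-7.9  0.1  8.4] gap 16.2 t 37.38
```

Flat at 62.6. I release it and look at the whole bed.

Emit:
carry_out(series=[[0,-1,0,0,-1],[0,0,0,0,-0.35],[0,0,0,0,-0.35],[0,0,-15,0,-0.35],[0,0,-40,0,-0.35]])

```text
time: 37.8
position: [599.6, 24.4, 98.1]
ee_rot: [-3.133, 0.002, 1.525]
contact_force: [-0.4, -0.6, 0.8]
finger_gap: 27.9
```

Emit:
carry_out(series=[[0,28,-25,0,0],[0,35,-25,0,0],[0,20,-20,0,0],[0,0,0,0,0]])

```text
time: 38.13
position: [691.7, 20.4, 177.4]
ee_rot: [3.128, -0.001, 1.524]
contact_force: [0.3, 0.1, -0.1]
finger_gap: 42.6
```

```bash
python3 -c "
from h import *
print(observe()['position'])
loaded('w45',[-113.5,-67.5,24.5,91.5])
for n in ['scene','side']:
    p=snap(n,n+'2'); print(n,[(np.round(d['centre']).tolist(),round(d['confidence'],2),np.round(world(p,*d['centre'])).tolist()) for d in find_in(p,'strip1_center')])
"
```

```text
[691.70159744  20.41563293 177.41277881]
-113.5 n 2571 u [-57.2  59.4] v [-120.1 -111.6 -105. ] slope deg [ 0.06 -4.35] z mid 62.6
-67.5 n 2440 u [-57.1  59.5] v [-74.2 -66.1 -59.2] slope deg [-0.03 -3.51] z mid 62.7
24.5 n 2202 u [-56.9  59.5] v [16.1 23.2 30.4] slope deg [0.11 0.21] z mid 62.8
91.5 n 3263 u [-56.8  57.6] v [ 81.   91.4 102.1] slope deg [0.37 0.27] z mid 63.0
scene [([275.0, 300.0], 0.91, [592.0, -113.0, 62.0]), ([168.0, 430.0], 0.39, [644.0, 413.0, 86.0]), ([228.0, 300.0], 0.23, [490.0, -4.0, 67.0])]
side [([250.0, 351.0], 0.61, [591.0, -117.0, 56.0])]
```

View pics/w45.png

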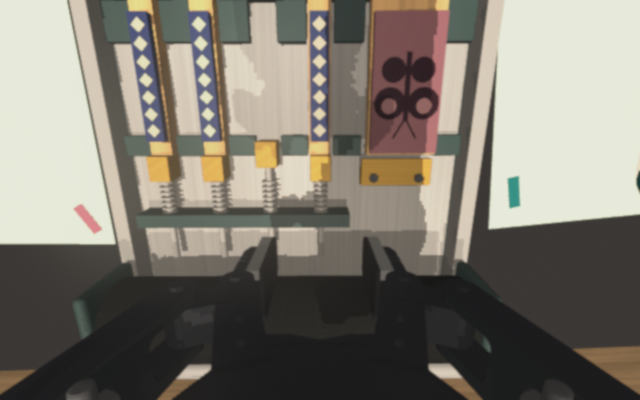

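View pics/scene2.png

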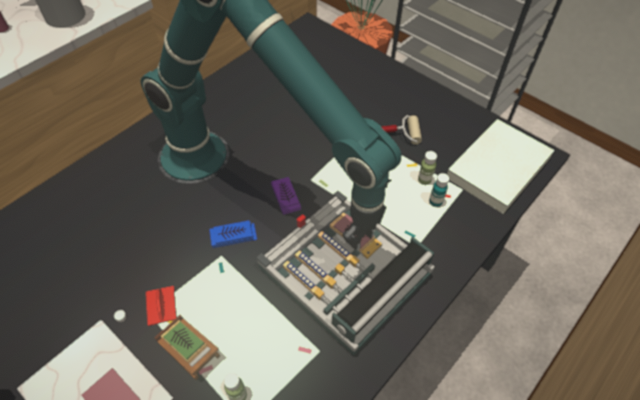

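View pics/side2.png

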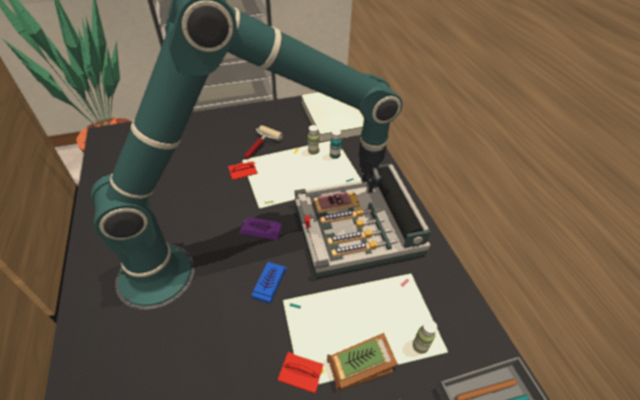

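```bash
python3 -c "
from h import *
plan((487.2,5.9,130),1.5266)"
```

```text
rot_z_err [-3.1385e+00  3.0000e-04  1.5248e+00] delta [-195.5  -15.1  -39.9] dyaw 0.0018 rows 6
[-4.0, -32.4, 6.7, np.float64(-0.0003)]
[-4.0, -32.4, 6.7, np.float64(-0.0003)]
[-4.0, -32.4, 6.7, np.float64(-0.0003)]
[-4.0, -32.4, 6.7, np.float64(-0.0003)]
[-4.0, -32.4, 6.7, np.float64(-0.0003)]
[-4.0, -32.4, 6.7, np.float64(-0.0003)]
```

Emit:
carry_out(series=[[-4,-32.6,5,0,0.2],[-4,-32.6,5,0,0.2],[-4,-32.6,7,0,0.2],[-4,-32.6,8,0,0.2],[-4,-32.6,8,0,0.2]])

```text
time: 38.8
position: [517.5, 8.4, 137.4]
ee_rot: [-3.14, 0.0, 1.525]
contact_force: [0.1, -0.4, -0.2]
finger_gap: 51.4
```

Emit:
carry_out(series=[[-4,-32.6,7,0,0.2],[0,0,0,0,0.2],[0,0,0,0,0.2],[0,0,0,0,0.2]])

```text
time: 39.13
position: [488.1, 6.2, 131.6]
ee_rot: [3.141, -0.0, 1.525]
contact_force: [0.1, -0.2, 0.8]
finger_gap: 51.2
```

```bash
cat >> h.py <<'E'
def handle(f,cx=500):
    p=snap('wrist',f); W=cloud(p); hsv=cv2.cvtColor(p['frame'],cv2.COLOR_BGR2HSV)
    m=((hsv[...,0]<8)|(hsv[...,0]>172))&(hsv[...,1]>130)&(np.hypot(W[...,0]-cx,W[...,1])<60)&(W[...,2]>60)
    P=W[m]; T=P[P[:,2]>100]; print('handle',len(T),rect(T) if len(T)>10 else '')
E
python3 -c "
from h import *
handle('w46')
plan((487.2,5.9,70),1.5266)"
```

```text
handle 809 ([486.6, 5.9, 22.4, 13.5], 87.78, 'z', [101.3, 103.5, 104.7])
rot_z_err [ 3.1404e+00 -2.0000e-04  1.5248e+00] delta [ -1.6  -0.3 -61.8] dyaw 0.0018 rows 2
[-0.2, -0.8, 30.9, np.float64(-0.0009)]
[-0.2, -0.8, 30.9, np.float64(-0.0009)]
```

Emit:
carry_out(series=[[0,-1.5,30,0,0.2],[0,0,30,0,0.2],[0,0,0,0,-0.6],[0,0,0,0,-0.6],[0,0,0,0,-0.6]], force=30)

```text
time: 39.6
position: [486.6, 5.8, 71.5]
ee_rot: [-3.141, 0.0, 1.524]
contact_force: [3.6, -1.9, -16.8]
finger_gap: 23.6
```

Emit:
carry_out(series=[[0,0,0,0,-0.6],[0,10,0,0,-0.6],[0,12,0,0,-0.6],[0,10,0,0,-0.6],[0,0,0,0,-0.6]])

```text
time: 40.02
position: [520.1, 4.3, 71.6]
ee_rot: [3.14, 0.0, 1.524]
contact_force: [3.0, -2.1, -16.0]
finger_gap: 23.4
```

Emit:
carry_out(series=[[0,3,0,0,-0.6],[0,2,0,0,-0.6],[0,0,0,0,-0.6]])

```text
time: 40.27
position: [522.6, 4.2, 71.5]
ee_rot: [-3.14, 0.0, 1.524]
contact_force: [-2.8, -1.2, -11.5]
finger_gap: 23.2
```

Emit:
carry_out(series=[[0,2,0,0,-0.6],[0,2,0,0,-0.6],[0,0,0,0,-0.6]])

```text
time: 40.52
position: [522.6, 4.2, 71.5]
ee_rot: [-3.132, 0.0, 1.524]
contact_force: [-15.7, -0.2, 2.2]
finger_gap: 23.2
```

```bash
python3 -c "
from h import *
s=observe(); print(s['position'],s['contact_force'])"
```

```text
[522.56088116   4.17437854  71.50374144] [-15.72556777  -0.22135023   2.21963256]
```

Emit:
carry_out(series=[[0,-4,0,0,-0.6],[0,0,0,0,0.3],[0,0,0,0,0.3],[0,0,-25,0,0.3],[0,0,-40,0,0.3]])

```text
time: 40.93
position: [522.9, 4.8, 135.9]
ee_rot: [-3.139, 0.0, 1.525]
contact_force: [-0.2, -0.0, 0.6]
finger_gap: 55.3
```

Emit:
carry_out(series=[[0,20,-35,0,0.3],[0,35,-15,0,0.3],[0,35,0,0,0.3],[0,30,0,0,0.3],[0,0,0,0,0.3]])

```text
time: 41.35
position: [650.3, -0.9, 189.3]
ee_rot: [3.131, -0.001, 1.525]
contact_force: [0.1, 0.2, -0.9]
finger_gap: 55.5
```

```bash
python3 -c "
from h import *
print(observe()['position'])
handle('w47',520)
loaded('w48',[-113.5,-67.5,24.5,91.5])
p=ld('w48');P=region(p,57,75,(612,92),60,cloud(p)); print(rect(P))
for n in ['scene','side']: snap(n,n+'3')
for f,n in (('scene3','scene'),('side3','side')):
    a=ld(n+'1');b=ld(f)
    p=read_camera(n)
    for k in ['bottle1','scraper1','brayer','leaf_center']:
        print(n,k,[(np.round(d['centre']).tolist(),round(d['confidence'],2)) for d in find_in(p,k)[:4]])
"
```

```text
[650.26861715  -0.94236462 189.28293935]
handle 735 ([523.8, 4.3, 21.7, 13.3], 86.85, 'z', [101.4, 103.4, 104.8])
-113.5 n 1964 u [-74.3  59.6] v [-120.1 -111.9 -105.1] slope deg [ 0.01 -3.98] z mid 62.7
-67.5 n 1882 u [-74.7  59.5] v [-74.1 -66.3 -59.3] slope deg [ 0.02 -2.43] z mid 62.8
24.5 n 1792 u [-74.7  59.5] v [15.9 23.2 30.5] slope deg [0.02 1.04] z mid 62.9
91.5 n 2581 u [-74.6  56. ] v [ 81.   91.4 102.1] slope deg [ 0.4  -0.08] z mid 63.1
([607.1, 93.8, 106.9, 56.8], -2.5, 'z', [61.6, 62.9, 64.2])
scene bottle1 [([385.0, 235.0], 0.88), ([168.0, 430.0], 0.75), ([188.0, 440.0], 0.61)]
scene scraper1 [([304.0, 162.0], 0.97), ([248.0, 296.0], 0.52)]
scene brayer [([130.0, 413.0], 0.76), ([279.0, 352.0], 0.41)]
scene leaf_center [([344.0, 187.0], 0.97), ([192.0, 285.0], 0.79), ([276.0, 353.0], 0.35)]
side bottle1 [([336.0, 422.0], 0.89), ([225.0, 321.0], 0.57), ([142.0, 314.0], 0.52), ([146.0, 335.0], 0.52)]
side scraper1 [([374.0, 303.0], 0.92), ([170.0, 245.0], 0.79)]
side brayer [([223.0, 325.0], 0.66), ([139.0, 261.0], 0.65)]
side leaf_center [([356.0, 359.0], 0.76), ([227.0, 260.0], 0.75), ([281.0, 270.0], 0.72)]
```

View pics/w48.png

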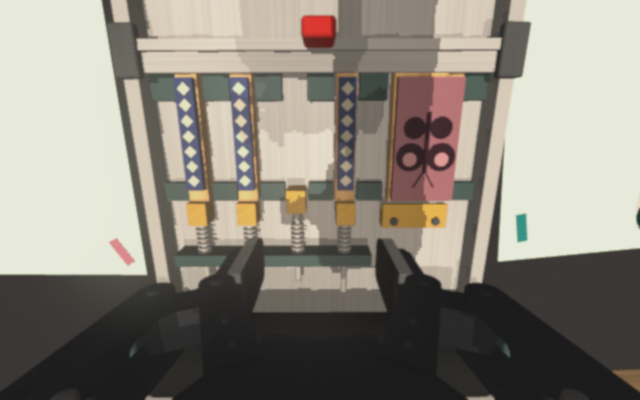

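View pics/scene3.png

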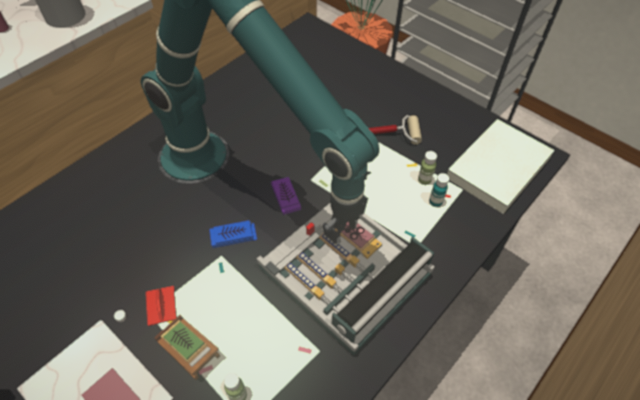

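```bash
python3 -c "
from rig import hand_in
print(hand_in())"
```

```text
the job is handed in; nothing more can be done
None
```

The press is changed over, and I handed the job in at about 42 s of the 210 s allowed.

**What I did, in order:**
- I drew the rail back to its stop. It resisted about 19 N there without moving.
- I raised the leaf block's near end, drew it out from under the lip and laid it flush on the rest, tongue end up the slope.
- I tipped the butterfly block over the near stop, slid its tongue under the lip and lowered it flat.
- I loaded the three strips found on the table into channels 4, 3 and 1. I found no fourth strip.
- I pushed the rail home until it stopped, with about 16 N and no further travel, and backed the gripper clear.

**Last checks:**
- **Strips:** all three lie level with their tops at 62.7–62.9 mm against 63 mm expected. Their ends ran from the near stop to 59.5 mm beyond the channel point before the rail went over them.
- **Butterfly block:** its face is at 63 mm and aligned with the bed. It shows a slope of up to 0.4°, about the size of the camera noise.
- **Leaf block:** right after I laid it, it matched the rest's slope at 17.2° against 17.2°. The last pictures still show it there.
- **Rail:** the handle travelled about 37 mm by camera and 36 mm by arm position. It ended 3 mm further home than where it started, so it was probably not quite home at the start.
- **Other things:** the bottles, scrapers and roller look unmoved. The scene camera's detector missed the left scraper, which the arm hid, but the side camera found it in place.

**What did not go as intended:**
- The butterfly's near end was raised only about 4–5° at entry, less than the 6° suggested, but it went in without force.
- While checking that the rail was fully back, the gripper closed on the handle by accident with a reading of about 41 N. That was finger contact; the rail did not move.

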